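Sort the bench sweep: load and close the drilling jig, put the rest away

ROBOT

A 6-joint arm with a two-finger parallel gripper is mounted at the origin on a cart in front of the work surface, level with it; the furniture and walls round the work are solid. World frame = base frame: x ahead of the robot, y to its left, z up, the work surface at z = 0. Lengths are in mm, angles in degrees, forces in N, time in s.
With the tool pointing down it reaches from about 350 to 850 mm from the base axis. Payload 8.1 kg.
Tool frame: the origin (TCP) lies at the very end of the fingers, on their centre line; the grasp point (between the pads) lies 19 mm behind it (r.grasp_offset is the distance from the TCP to the grasp point, in mm); z points along the fingers, y is the line along which they close (so a half turn about z gives the same grasp; the last joint's range is limited). The gripper opens to 85 mm and grips with 20 to 120 N. Pads are 22 mm wide; open, the fingers measure 114 mm over their backs; the gripper's body (76 mm by 85 mm) begins 54 mm behind the grasp point. The pads swing forward as they close: fully open they stand 13 mm farther back than shut.
Start: joints at [62.315, 7.471, 85.268, -0, 87.261, -4.893], TCP at [232.414, 553.163, 231.292] pointing down, gripper open.
Joint ranges: [-169.43, 169.43], [-51.17, 129.36], [1.28, 143.12], [-76.62, 256.62], [0, 156.53], [-152.29, 152.29]. Speed limits (degrees/s): [136.94, 136.94, 159.86, 180, 180, 180].

INTERFACE

Orientations are given as [roll, pitch, yaw] about the fixed x, y, z axes, in that order (R = Rz(yaw) Ry(pitch) Rx(roll)).
In Python, from bench import r gives the robot as it stands.
- The arm moves only by the tool carry_out, never from a script. Its argument "commands" is a list of rows, each an object with "jaw": the finger opening in m, from 0 to 0.0854; "translation": the shift along the tool's x, y, z in m, a list of three; "spin": the turn about the tool's z in rad. A call has exactly 8 rows; each row shifts and turns the commanded pose from where the row before left it, along the tool's axes as they then stand; what a row does not reach is not made up. A row lasts 1/12 s, in which the tool goes at most 41.7 mm and 7.16 degrees, less where a joint would pass 70% of its speed; a pose out of reach is approached as far as the arm can. A call is refused whole if a number of a shift passes 0.0417 or a number of a turn 0.125, either way. A call with a gripper value outside its range is refused whole. The fingers move at their own pace and stop on an object; "squeeze" is the grip in N (left out, the last holds). Time passes only in rows, so rows that do not move let the fingers close, or fill a call up. It gives the time, the measured TCP pose, the force, the opening and the grip force at its end, in the units of the state.
- r.sense(): the state, without advancing time (a new reading comes with each control period).
- r.snapshot(name): name is "scene" or "top" or "wrist"; returns a dict with "pixels" (480x640x3 uint8, blue, green, red), "K" (3x3 intrinsics, pixels), "extrinsics" (4x4, takes a point from camera to world coordinates). Camera axes: x right, y down, z forward; pixel columns grow to the right and rows downward; lengths in mm; the calibration is good to about 2 mm. The wrist camera is an equidistant fisheye: a pixel r from the principal point sees the ray r / f radians off the axis. A picture is of the moment at which its call begins. There is no depth.
- r.hand_in(): hands the job in; it is judged then, once.
Trained networks look in a picture, given as the dict that the camera call returned (one of the last four; its "shot" number tells which), for a name from the list of things; names that differ only in an ending like _2 or _b are one class to them, and where a whole thing is asked for, a point or a joint stands for the part that bears it (a point fixed in the world has none). Each returns a list of dicts, best first, with "score" (0 to 1); they miss things now and then, are a little off and sometimes report something else, mostly with a low value. They report only what shows in the picture. A call takes as long as a camera call.
- r.spot_in(picture, target): "xy" ([column, row] in pixels, amid what is visible of it).
- r.regions_of(picture, target): "pixels" (480x640 bool, what is visible of it) and "xy" ([column, row] in pixels, amid what is visible of it).
- r.landmark_of(picture, target): "xy" ([column, row] in pixels: a listed point, or the origin of a listed thing).
The state is a dict: "time": time; "joint_pos": joint angles; "qd": joint speeds; "joint_efforts": joint torques, N m; "tool_pos": TCP position; "tcp_rot": TCP orientation; "ft_force": force on the tool from outside, world axes, zero at the start; "wrist_torque": the same for the moment, N m; "finger_gap": finger opening in mm; "grip_force": force on a finger pad.
Only numpy, scipy, OpenCV 4.12 (cv2) and the standard library are available. Lean on these libraries where they do the work, as an engineer would, in place of code of your own. Each camera call takes 0.05 s, during which the arm holds its last target. There are 200 camera calls.

TASK

Sort the mixed pieces lying at the left front of the bench to where each belongs. Lay the short copper strip lengthwise and centred on the white bed of the drilling jig, between its two end blocks, and only then close the jig with the drilling plate: its two holes over the two dowel pins, fully down and flat on the blocks. The long copper strip goes flat into the wooden tray and the silver ring into the near china dish; leave everything released and at rest.

Things in the scene. Friction and masses are not known exactly. Their poses are not given: they have to be found in the camera images.
- short_strip: Short copper strip, a loose plain bar 12 x 55 x 8 mm (x, y, z), 45 g. Origin at the centre of its underside, long axis y. Grip it across its 12 mm width.
- long_strip: Long copper strip, a loose plain bar 12 x 85 x 8 mm (x, y, z), 70 g. Origin at the centre of its underside, long axis y. Too long to go between the jig's blocks.
- ring: Silver ring, loose, lying flat: plain round band of 21 mm outer diameter, 6 mm high, 12 g. Origin at the centre of its underside.
- drill_plate: Drilling plate, loose: flat aluminium plate 36 x 114 x 6 mm (x, y, z), about 120 g, with a steel bar grip on its middle, 16 wide (x) x 32 long (y), top 28 mm above the plate underside. Two 10 mm through holes on the long axis y, 46 mm either side of the centre (the four small dark spots are drill bushes). Origin at the centre of the underside. Fits either way round.
- jig: Drilling jig, fixed on the 26 mm thick black slate: dark steel base 60 x 118 x 8 mm (x, y, z), white plastic bed 22 x 68 mm on its middle (8 mm above the underside). At y = +-46 mm stand aluminium blocks 36 x 22 mm, tops 22 mm above the underside, each with a dowel pin of 6 mm diameter, 14 mm tall, tapered. 70 mm between blocks, x sides open for fingers. Origin: centre of the underside.
- offcut_tray: Wooden offcut tray, fixed, open on top: 84 x 116 x 14 mm (x, y, z) outside, walls and floor 4 mm thick. Origin at the centre of its underside, long axis y.
- dish: White china dish, fixed, shallow and round: 103 mm across and 17 mm high; its flat floor, about 70 mm across, lies 5 mm above its underside, the wall slopes outwards. (A similar dish at the far back beside the brush jar, and the smaller bowls, are not meant.) Origin at the centre of its underside.

How it is judged:
By the outcome, as a careful person would: the job done as asked, in the order asked, and still so for the second after the job is handed in, with the robot touching nothing.
It also fails if it takes over 99 s, if anything falls off the work surface, if the arm or the gripper's body presses on something with over 40 N, if the wrist force passes 120 N, or if a joint passes its speed limit or range.

## Working session

There is one attempt and no reset: what is moved stays moved. The work goes in short steps, Python scripts to look and compute and a tool call to move; the robot and the scene stay as the last step left them, time stands still between calls to the robot, and variables do not carry over. Pictures are saved under pics/ and viewed, at most 14 in all, crops included, and the job is handed in when it is done.

Besides the shell and the picture viewer there is one more tool, called after ">>>" as name([rows], argument=value, ...), one row to a line, values as JSON. carry_out: Moves the arm, as the interface text tells. Its arguments: {"type":"object","properties":{"commands":{"type":"array","items":{"type":"object","properties":{"jaw":{"type":"number"},"translation":{"type":"array","items":{"type":"number"}},"spin":{"type":"number"}}}},"squeeze":{"type":"number"}},"required":["commands"]}

```bash
ls; mkdir -p pics; cat > h.py <<'E'
from bench import r
import numpy as np, cv2
def ray(p,xy,fish):
    K=np.array(p["K"]);T=np.array(p["extrinsics"])
    u=(xy[0]-K[0,2])/K[0,0];v=(xy[1]-K[1,2])/K[1,1]
    if fish:
        t=np.hypot(u,v);d=np.array([u,v,0])*(np.sin(t)/max(t,1e-9));d[2]=np.cos(t)
    else: d=np.array([u,v,1.])
    d=T[:3,:3]@d
    return T[:3,3],d/np.linalg.norm(d)
def atz(p,xy,z,fish=False):
    o,d=ray(p,xy,fish);return o+d*(z-o[2])/d[2]
def tri(rays):
    A=np.zeros((3,3));b=np.zeros(3)
    for o,d in rays:
        P=np.eye(3)-np.outer(d,d);A+=P;b+=P@o
    x=np.linalg.solve(A,b)
    return x,max(np.linalg.norm(np.cross(d,x-o)) for o,d in rays)
E
python3 - <<'E'
from h import *
s=r.sense();print({k:np.round(v,2) for k,v in s.items()})
N=["short_strip","long_strip","ring","drill_plate","jig","offcut_tray","dish"]
P={}
for n in("scene","top","wrist"):
    P[n]=r.snapshot(n);cv2.imwrite(f"pics/{n}0.png",P[n]["pixels"])
    print(n,np.round(P[n]["extrinsics"],3).tolist(),np.round(P[n]["K"],1).tolist())
for t in N:
    for n in P:
        print(t,n,[(np.round(d["xy"]).tolist(),round(d["score"],2)) for d in r.landmark_of(P[n],t)[:3]],[(np.round(d["xy"]).tolist(),round(d["score"],2)) for d in r.spot_in(P[n],t)[:3]])
E
```

```text
pics
{'time': np.float64(0.0), 'joint_pos': array([62.32,  7.52, 85.33, -0.  , 87.26, -4.89]), 'qd': array([ 0.03, -0.05, -0.  ,  0.06,  0.04,  0.01]), 'joint_efforts': array([-0.000e+00, -5.694e+01, -5.005e+01, -0.000e+00,  1.000e-02,
        0.000e+00]), 'tool_pos': array([232.15, 552.66, 230.2 ]), 'tcp_rot': array([-1.7989e+02, -1.0000e-02,  1.5721e+02]), 'ft_force': array([ 0.02,  1.08, -0.16]), 'wrist_torque': array([0.01, 0.02, 0.03]), 'grip_force': np.float64(0.0), 'finger_gap': np.float64(85.63)}
scene [[-0.822, -0.228, 0.521, -111.949], [-0.569, 0.344, -0.747, 960.555], [-0.009, -0.911, -0.413, 548.562], [0.0, 0.0, 0.0, 1.0]] [[602.2, 0.0, 317.9], [0.0, 602.2, 238.4], [0.0, 0.0, 1.0]]
top [[-0.026, -0.996, 0.085, 452.135], [-1.0, 0.027, 0.015, 69.442], [-0.017, -0.084, -0.996, 911.363], [0.0, 0.0, 0.0, 1.0]] [[547.9, 0.0, 314.3], [0.0, 547.9, 251.1], [0.0, 0.0, 1.0]]
wrist [[0.387, 0.886, 0.256, 165.705], [0.922, -0.371, -0.11, 580.782], [-0.002, 0.279, -0.96, 372.78], [0.0, 0.0, 0.0, 1.0]] [[371.6, 0.0, 318.2], [0.0, 371.6, 241.7], [0.0, 0.0, 1.0]]
short_strip scene [([293.
[... 416 characters left out ...]
249.0, 315.0], 0.59)]
ring top [([188.0, 277.0], 0.62)] [([363.0, 208.0], 0.36)]
ring wrist [] []
drill_plate scene [([302.0, 286.0], 0.97)] [([291.0, 287.0], 0.84)]
drill_plate top [([277.0, 274.0], 0.76)] [([273.0, 275.0], 0.88)]
drill_plate wrist [([150.0, 454.0], 0.86)] [([144.0, 453.0], 0.87)]
jig scene [([305.0, 230.0], 0.68)] [([311.0, 229.0], 0.46)]
jig top [([367.0, 208.0], 0.7)] [([365.0, 210.0], 0.83)]
jig wrist [] []
offcut_tray scene [([389.0, 230.0], 0.9)] [([393.0, 227.0], 0.7)]
offcut_tray top [([469.0, 283.0], 0.8)] [([466.0, 280.0], 0.6)]
offcut_tray wrist [] []
dish scene [([205.0, 291.0], 0.7)] [([194.0, 287.0], 0.63)]
dish top [] [([197.0, 202.0], 0.88)]
dish wrist [] []
```

View pics/scene0.png

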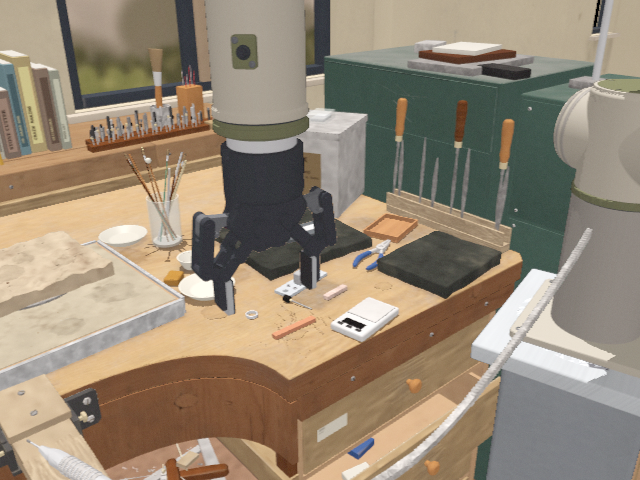

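View pics/top0.png

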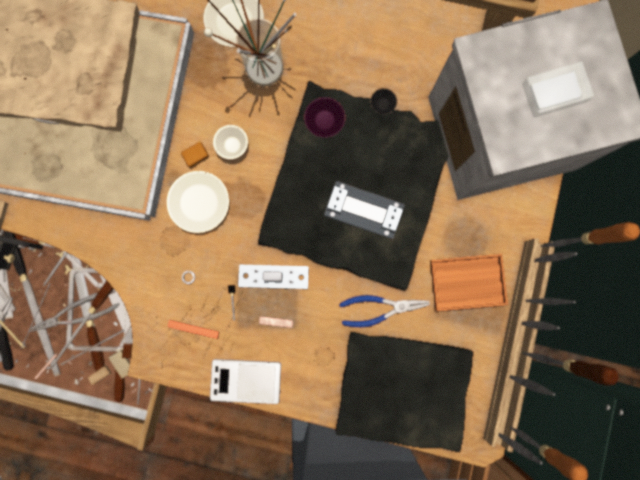

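The scene view shows the long strip at (294,328), the ring at (251,315), the short strip at (335,293), and the plate at (302,286), half hidden by a finger. In the top view they are: long strip (194,329), ring (188,277), short strip (277,322), plate (273,276), jig (365,208), tray (468,283) and near dish (198,202).

```bash
python3 - <<'E'
from h import *
N={"short_strip":(8,(277,322)),"long_strip":(8,(194,329)),"ring":(6,(188,277)),"drill_plate":(6,(273,276)),"jig":(34,(365,208)),"offcut_tray":(14,(468,283)),"dish":(17,(198,202))}
p=r.snapshot("top");q=r.snapshot("scene")
for t,(z,c) in N.items():
    best=None
    for d in r.regions_of(p,t)[:4]:
        if np.hypot(*(np.array(d["xy"])-c))<25:
            best=d;break
    if best is None: print(t,"none");continue
    ys,xs=np.nonzero(best["pixels"])
    W=np.array([atz(p,(x,y),z)[:2] for x,y in zip(xs,ys)],np.float32)
    (cx,cy),(w,h),a=cv2.minAreaRect(W)
    if w>h: ang=a
    else: ang=a+90
    out=[t,round(best["score"],2),"rect",np.round([cx,cy,max(w,h),min(w,h),ang]).tolist()]
    for d in r.landmark_of(p,t)[:1]:
        for e in r.landmark_of(q,t)[:2]:
            x,err=tri([ray(p,d["xy"],0),ray(q,e["xy"],0)]);out+=["tri",np.round(x).tolist(),round(err,1)]
    print(*out)
print(np.round(atz(p,(188,277),3)), np.round(atz(p,(194,329),8)))
E
```

```text
short_strip none
long_strip 0.56 rect [405.0, 285.0, 85.0, 13.0, 75.0] tri [406.0, 287.0, -6.0] 6.5
ring 0.58 rect [491.0, 294.0, 20.0, 17.0, 44.0] tri [492.0, 298.0, -3.0] 1.9
drill_plate 0.86 rect [488.0, 152.0, 114.0, 36.0, 87.0] tri [490.0, 156.0, -1.0] 0.4
jig 0.76 rect [590.0, 0.0, 119.0, 63.0, 70.0] tri [593.0, -3.0, 22.0] 1.4
offcut_tray none
dish 0.83 rect [615.0, 275.0, 101.0, 99.0, 134.0]
[492. 294.   3.] [406. 284.   8.]
```

```bash
cat >> h.py <<'E'
def yaw(): return r.sense()["tcp_rot"][2]
def plan(p,a,n):
    """n equal rows from the sensed pose to p (mm), yaw a (deg); prints rows: shift per row (m), spin (rad)"""
    s=r.sense();y=s["tcp_rot"][2];D=(np.array(p)-s["tool_pos"])/n;w=((y-a+180)%360-180)/n
    for i in range(n):
        t=np.radians(y-w*i);c,q=np.cos(t),np.sin(t)
        print(i,np.round([(c*D[0]+q*D[1])/1e3,(q*D[0]-c*D[1])/1e3,-D[2]/1e3],4).tolist(),"spin",round(np.radians(w),4))
        if abs(w)<.01: print("x",n);break
E
python3 - <<'E'
from h import *
plan((425,148,150),85,16)
E
```

```text
0 [-0.0209, -0.0187, 0.0051] spin 0.0788
1 [-0.0223, -0.017, 0.0051] spin 0.0788
2 [-0.0236, -0.0152, 0.0051] spin 0.0788
3 [-0.0247, -0.0133, 0.0051] spin 0.0788
4 [-0.0257, -0.0113, 0.0051] spin 0.0788
5 [-0.0265, -0.0092, 0.0051] spin 0.0788
6 [-0.0271, -0.0071, 0.0051] spin 0.0788
7 [-0.0276, -0.005, 0.0051] spin 0.0788
8 [-0.0279, -0.0028, 0.0051] spin 0.0788
9 [-0.028, -0.0006, 0.0051] spin 0.0788
10 [-0.028, 0.0016, 0.0051] spin 0.0788
11 [-0.0278, 0.0038, 0.0051] spin 0.0788
12 [-0.0274, 0.006, 0.0051] spin 0.0788
13 [-0.0268, 0.0081, 0.0051] spin 0.0788
14 [-0.0261, 0.0102, 0.0051] spin 0.0788
15 [-0.0252, 0.0123, 0.0051] spin 0.0788
```

>>> carry_out([
  {"translation": [-0.021, -0.019, 0.005], "spin": 0.079, "jaw": 0.085},
  {"translation": [-0.022, -0.017, 0.005], "spin": 0.079, "jaw": 0.085},
  {"translation": [-0.024, -0.015, 0.005], "spin": 0.079, "jaw": 0.085},
  {"translation": [-0.025, -0.013, 0.005], "spin": 0.079, "jaw": 0.085},
  {"translation": [-0.026, -0.011, 0.005], "spin": 0.079, "jaw": 0.085},
  {"translation": [-0.0265, -0.009, 0.005], "spin": 0.079, "jaw": 0.085},
  {"translation": [-0.027, -0.007, 0.005], "spin": 0.079, "jaw": 0.085},
  {"translation": [-0.0275, -0.005, 0.005], "spin": 0.079, "jaw": 0.085},
])

```text
time: 3.82
tool_pos: [330.0, 349.5, 191.2]
tcp_rot: [180.0, -0.0, 120.8]
ft_force: [-0.3, 0.0, 0.0]
finger_gap: 85.1
grip_force: 0.0
```

>>> carry_out([
  {"translation": [-0.028, -0.003, 0.005], "spin": 0.079, "jaw": 0.085},
  {"translation": [-0.028, -0.0005, 0.005], "spin": 0.079, "jaw": 0.085},
  {"translation": [-0.028, 0.0015, 0.005], "spin": 0.079, "jaw": 0.085},
  {"translation": [-0.028, 0.004, 0.005], "spin": 0.079, "jaw": 0.085},
  {"translation": [-0.0275, 0.006, 0.005], "spin": 0.079, "jaw": 0.085},
  {"translation": [-0.027, 0.008, 0.005], "spin": 0.079, "jaw": 0.085},
  {"translation": [-0.026, 0.01, 0.005], "spin": 0.079, "jaw": 0.085},
  {"translation": [-0.025, 0.012, 0.005], "spin": 0.079, "jaw": 0.085},
])

```text
time: 4.48
tool_pos: [425.3, 146.1, 151.3]
tcp_rot: [180.0, -0.0, 84.6]
ft_force: [0.6, -0.6, -0.1]
finger_gap: 85.0
grip_force: 0.0
```

```bash
cat >> h.py <<'E'
def rects(p,t,z,fish,n=2):
    o=[]
    for d in r.regions_of(p,t)[:n]:
        ys,xs=np.nonzero(d["pixels"])
        W=np.array([atz(p,(x,y),z,fish)[:2] for x,y in zip(xs,ys)],np.float32)
        (cx,cy),(w,h),a=cv2.minAreaRect(W)
        e=np.linalg.eigh(np.cov(W.T))[1][:,1]
        o.append((t,z,round(d["score"],2),np.round([cx,cy,max(w,h),min(w,h),a if w>h else a+90],1).tolist(),"mean",np.round(W.mean(0),1).tolist(),"pca",round(np.degrees(np.arctan2(e[1],e[0]))%180,1)))
    return o
E
python3 - <<'E'
from h import *
s=r.sense();print(s["time"],np.round(s["tool_pos"],1),np.round(s["tcp_rot"],1))
p=r.snapshot("wrist");cv2.imwrite("pics/w1.png",p["pixels"])
print(np.round(np.array(p["extrinsics"])[:3,3],1))
for t,z in(("short_strip",8),("long_strip",8),("drill_plate",6)):
    print(*rects(p,t,z,True),sep="\n")
q=r.snapshot("top")
for t,z in(("short_strip",8),("drill_plate",6)): print("top",*rects(q,t,z,False),sep="\n")
E
```

```text
4.4833 [425.3 146.1 151.3] [180.   -0.   84.6]
[431.1 217.3 293.8]
('short_strip', 8, 0.64, [414.7, 149.1, 55.8, 12.1, 82.7], 'mean', [414.8999938964844, 149.60000610351562], 'pca', np.float64(82.1))

('drill_plate', 6, 0.61, [489.4, 152.2, 114.0, 37.0, 87.0], 'mean', [489.20001220703125, 154.39999389648438], 'pca', np.float64(87.2))
('drill_plate', 6, 0.58, [492.1, 292.5, 22.0, 19.9, 42.5], 'mean', [492.79998779296875, 292.1000061035156], 'pca', np.float64(57.1))
top
top
('drill_plate', 6, 0.78, [488.7, 151.8, 112.4, 34.9, 86.6], 'mean', [490.29998779296875, 115.5], 'pca', np.float64(77.6))
```

View pics/w1.png

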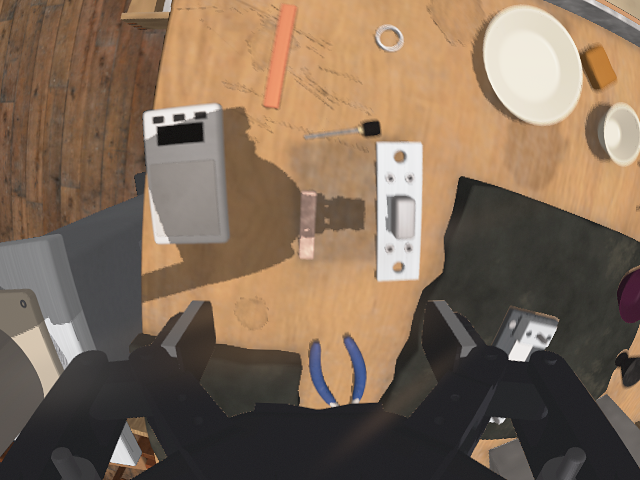

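The wrist view shows the short strip at (308,225), the plate at (399,211) with its holes at (400,156) and (399,267), the ring at (389,38) and the long strip at (281,55). I'll narrow the jaw because the plate is close to the short strip.

```bash
python3 - <<'E'
from h import *
plan((414.7,149.2,2.5),82.4,8)
E
```

```text
0 [0.0, -0.0012, 0.0186] spin 0.0054
1 [-0.0, -0.0012, 0.0186] spin 0.0054
2 [-0.0, -0.0012, 0.0186] spin 0.0054
3 [-0.0, -0.0012, 0.0186] spin 0.0054
4 [-0.0, -0.0012, 0.0186] spin 0.0054
5 [-0.0, -0.0012, 0.0186] spin 0.0054
6 [-0.0, -0.0012, 0.0186] spin 0.0054
7 [-0.0, -0.0012, 0.0186] spin 0.0054
```

>>> carry_out([
  {"translation": [0, -0.002, 0.02], "spin": 0.008, "jaw": 0.04},
  {"translation": [0, -0.002, 0.02], "spin": 0.008, "jaw": 0.04},
  {"translation": [0, -0.002, 0.02], "spin": 0.008, "jaw": 0.04},
  {"translation": [0, -0.002, 0.02], "spin": 0.008, "jaw": 0.04},
  {"translation": [0, -0.0015, 0.02], "spin": 0.008, "jaw": 0.04},
  {"translation": [0, 0, 0.01], "jaw": 0.04},
  {"translation": [0, 0, 0], "jaw": 0.04},
  {"translation": [0, 0, 0], "jaw": 0.04},
])

```text
invalid input
```

```bash
python3 - <<'E'
from h import *
s=r.sense();print(s["finger_gap"],np.round(s["tool_pos"],1),np.round(s["tcp_rot"],1))
plan((414.7,149.2,2.5),82.4,5)
p=r.snapshot("wrist");cv2.imwrite("pics/w2.png",p["pixels"])
print(*rects(p,"short_strip",8,True),sep="\n")
E
```

```text
85.08496721633988 [424.6 148.3 151.6] [180.   -0.   84.9]
0 [0.0, -0.002, 0.0298] spin 0.0087
1 [-0.0, -0.002, 0.0298] spin 0.0087
2 [-0.0, -0.002, 0.0298] spin 0.0087
3 [-0.0001, -0.002, 0.0298] spin 0.0087
4 [-0.0001, -0.002, 0.0298] spin 0.0087
('short_strip', 8, 0.65, [414.5, 149.5, 54.5, 12.2, 82.2], 'mean', [414.8999938964844, 149.39999389648438], 'pca', np.float64(81.4))
```

>>> carry_out([
  {"translation": [0, -0.002, 0.02], "spin": 0.01, "jaw": 0.04},
  {"translation": [0, -0.002, 0.02], "spin": 0.01, "jaw": 0.04},
  {"translation": [0, -0.002, 0.02], "spin": 0.01, "jaw": 0.04},
  {"translation": [0, -0.002, 0.02], "spin": 0.01, "jaw": 0.04},
  {"translation": [0, -0.002, 0.02], "spin": 0.01, "jaw": 0.04},
  {"translation": [0, 0, 0.01], "spin": 0, "jaw": 0.04},
  {"translation": [0, 0, 0], "spin": 0, "jaw": 0.04},
  {"translation": [0, 0, 0], "spin": 0, "jaw": 0.04},
])

```text
time: 5.6
tool_pos: [414.6, 148.9, 41.4]
tcp_rot: [-180.0, 0.0, 82.0]
ft_force: [-0.0, 0.2, -0.0]
finger_gap: 39.7
grip_force: 0.0
```

```bash
python3 - <<'E'
from h import *
s=r.sense();print(s["finger_gap"],np.round(s["tool_pos"],1),np.round(s["tcp_rot"],1))
p=r.snapshot("wrist");cv2.imwrite("pics/w2.png",p["pixels"])
print(*rects(p,"short_strip",8,True),sep="\n")
plan((414.7,149.2,2.5),82.4,1)
E
```

```text
39.73429292325372 [414.6 148.9  41.4] [-180.    0.   82.]
('short_strip', 8, 0.76, [415.3, 150.0, 55.6, 11.7, 81.9], 'mean', [415.5, 151.60000610351562], 'pca', np.float64(82.1))
0 [0.0, -0.0013, 0.0402] spin -0.0078
```

View pics/w2.png

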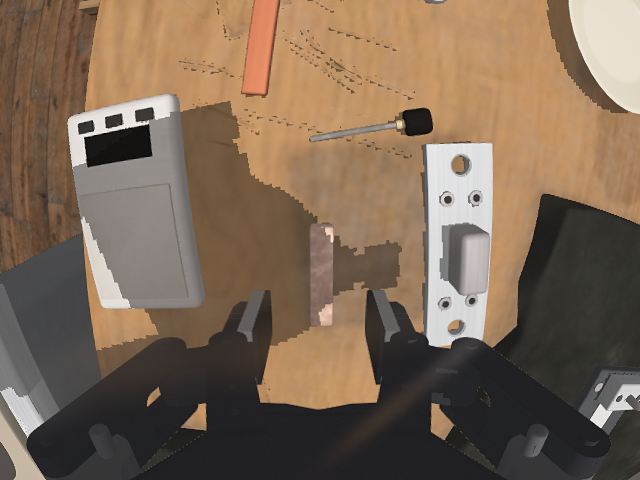

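The wrist picture shows the strip at (321,274), midway between the pads. The plate edge at column 427 clears the fingers.

>>> carry_out([
  {"translation": [0.001, 0, 0.015], "spin": 0, "jaw": 0.04},
  {"translation": [0, 0, 0.012], "spin": 0, "jaw": 0.04},
  {"translation": [0, 0, 0.012], "spin": 0, "jaw": 0.04},
  {"translation": [0, 0, 0], "spin": 0, "jaw": 0.04},
  {"translation": [0, 0, 0], "spin": 0, "jaw": 0.005},
  {"translation": [0, 0, 0], "spin": 0, "jaw": 0.005},
  {"translation": [0, 0, 0], "spin": 0, "jaw": 0.005},
  {"translation": [0, 0, 0], "spin": 0, "jaw": 0.005},
], squeeze=40)

```text
time: 6.37
tool_pos: [416.3, 149.8, 3.9]
tcp_rot: [179.9, -0.1, 81.9]
ft_force: [-1.6, -0.3, 6.2]
finger_gap: 10.4
grip_force: 40.2
```

>>> carry_out([
  {"translation": [0, 0, 0], "spin": 0, "jaw": 0.005},
  {"translation": [0, 0, 0], "spin": 0, "jaw": 0.005},
  {"translation": [0, 0, -0.03], "spin": 0, "jaw": 0.005},
  {"translation": [0, 0, -0.03], "spin": 0, "jaw": 0.005},
  {"translation": [0, 0, -0.03], "spin": 0, "jaw": 0.005},
  {"translation": [0, 0, -0.03], "spin": 0, "jaw": 0.005},
  {"translation": [0, 0, 0], "spin": 0, "jaw": 0.005},
  {"translation": [0, 0, 0], "spin": 0, "jaw": 0.005},
])

```text
time: 7.03
tool_pos: [417.1, 150.0, 125.1]
tcp_rot: [179.7, -0.1, 81.9]
ft_force: [-0.4, 0.0, -0.9]
finger_gap: 10.1
grip_force: 39.4
```

```bash
python3 - <<'E'
from h import *
plan((570,-60,135),70,16)
E
```

```text
0 [-0.0117, 0.0113, -0.0006] spin 0.013
1 [-0.0115, 0.0115, -0.0006] spin 0.013
2 [-0.0114, 0.0116, -0.0006] spin 0.013
3 [-0.0112, 0.0118, -0.0006] spin 0.013
4 [-0.011, 0.0119, -0.0006] spin 0.013
5 [-0.0109, 0.012, -0.0006] spin 0.013
6 [-0.0107, 0.0122, -0.0006] spin 0.013
7 [-0.0106, 0.0123, -0.0006] spin 0.013
8 [-0.0104, 0.0125, -0.0006] spin 0.013
9 [-0.0103, 0.0126, -0.0006] spin 0.013
10 [-0.0101, 0.0127, -0.0006] spin 0.013
11 [-0.0099, 0.0129, -0.0006] spin 0.013
12 [-0.0098, 0.013, -0.0006] spin 0.013
13 [-0.0096, 0.0131, -0.0006] spin 0.013
14 [-0.0094, 0.0132, -0.0006] spin 0.013
15 [-0.0092, 0.0134, -0.0006] spin 0.013
```

>>> carry_out([
  {"translation": [-0.023, 0.023, -0.001], "spin": 0.026, "jaw": 0.005},
  {"translation": [-0.0225, 0.0235, -0.001], "spin": 0.026, "jaw": 0.005},
  {"translation": [-0.022, 0.024, -0.001], "spin": 0.026, "jaw": 0.005},
  {"translation": [-0.0215, 0.0245, -0.001], "spin": 0.026, "jaw": 0.005},
  {"translation": [-0.0205, 0.025, -0.001], "spin": 0.026, "jaw": 0.005},
  {"translation": [-0.02, 0.0255, -0.001], "spin": 0.026, "jaw": 0.005},
  {"translation": [-0.0195, 0.026, -0.001], "spin": 0.026, "jaw": 0.005},
  {"translation": [-0.019, 0.0265, -0.001], "spin": 0.026, "jaw": 0.005},
])

```text
time: 7.7
tool_pos: [569.0, -61.1, 128.4]
tcp_rot: [-179.9, 0.0, 69.9]
ft_force: [0.3, 0.5, 0.2]
finger_gap: 10.5
grip_force: 39.4
```

```bash
python3 - <<'E'
from h import *
s=r.sense();print(s["finger_gap"],np.round(s["tool_pos"],1),np.round(s["tcp_rot"],1))
p=r.snapshot("wrist")
s=r.sense();print(s["finger_gap"],np.round(s["tool_pos"],1),np.round(s["tcp_rot"],1))
p=r.snapshot("wrist");cv2.imwrite("pics/w3.png",p["pixels"])
print(*rects(p,"jig",40,True),sep="\n")
for d in r.landmark_of(p,"jig")[:2]: print(d["xy"],d["score"],atz(p,d["xy"],26,True))
print(*rects(p,"short_strip",125,True),sep="\n")
E
```

```text
10.510092929996748 [569.  -61.1 128.4] [-179.9    0.    69.9]
10.097011283162638 [571.7 -65.9 128.8] [1.799e+02 1.000e-01 6.970e+01]
('jig', 40, 0.83, [592.9, 0.2, 116.6, 58.4, 69.2], 'mean', [593.0999755859375, 1.0], 'pca', np.float64(69.2))
('short_strip', 125, 0.63, [569.2, -68.9, 58.9, 12.6, 69.4], 'mean', [570.5, -66.19999694824219], 'pca', np.float64(70.1))
```

View pics/w3.png

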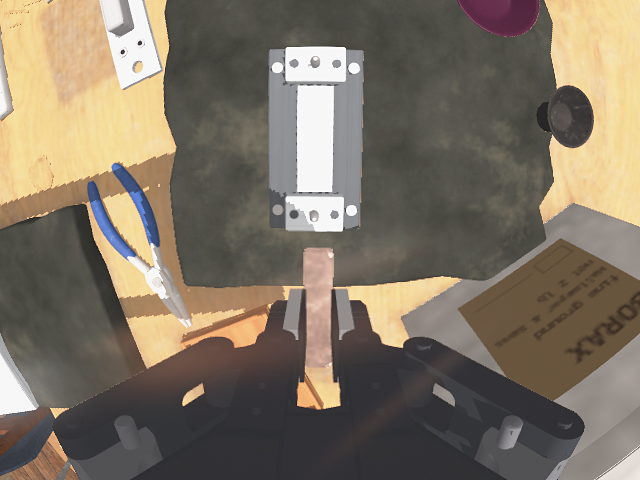

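The jig is upright in view: bed corners are about (297,84), (334,84), (333,192) and (296,192), and pins are at (315,62) and (314,214). The strip is held straight at (318,310).

```bash
cat >> h.py <<'E'
def bed(p,z=34):
    """white bed polygon -> world rect"""
    d=r.regions_of(p,"jig")[0]; m=d["pixels"].astype(np.uint8)
    return d
E
python3 - <<'E'
from h import *
p=r.snapshot("wrist")
bc=[(297,84.5),(334,84.5),(333,191.5),(295.5,191.5)]
W=np.array([atz(p,c,34,True)[:2] for c in bc]);print(np.round(W,1),W.mean(0))
v=(W[0]+W[1]-W[2]-W[3])/2;print(np.linalg.norm(v),np.degrees(np.arctan2(v[1],v[0])),np.linalg.norm(W[0]-W[1]))
# pins: bright blobs bases ~; tops
for c in((315,61),(314,214)):print([np.round(atz(p,c,z,True)[:2],1) for z in(48,62)])
a,b=[atz(p,c,60,True)[:2] for c in((315,62),(314,214))];print((a+b)/2,np.linalg.norm(a-b),np.degrees(np.arctan2(*(a-b)[::-1])))
# top view check
q=r.snapshot("top");print(*rects(q,"jig",40,False),sep="\n")
P=r.landmark_of(q,"jig");print([ (np.round(d["xy"],1),atz(q,d["xy"],26)) for d in P[:1]])
cv2.imwrite("pics/c.png",np.vstack([cv2.resize(p["pixels"][30:245,255:375],None,fx=4,fy=2.75,interpolation=2)[:590],]))
E
```

```text
[[589.9  43.5]
 [611.6  35.6]
 [587.8 -28.9]
 [565.1 -20.6]] [588.60414322   7.39638595]
68.77641416938296 69.2920271931571 23.139075901104214
[array([604.9,  51.3]), array([604.1,  48.6])]
[array([572.4, -35.9]), array([573.7, -33.2])]
[588.75538904   7.422979  ] 87.5347365931182 69.5763581910781
('jig', 40, 0.91, [593.1, 9.5, 101.3, 60.3, 69.0], 'mean', [593.2999877929688, 11.800000190734863], 'pca', np.float64(63.8))
[(array([364.4, 209.4]), array([593.19903989,  -0.59947269,  26.        ]))]
```

View pics/c.png

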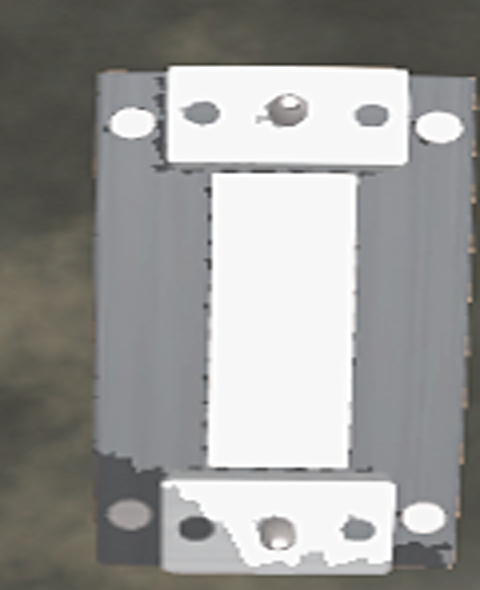

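I used pixels from a picture taken before the arm settled, so I'll remeasure on the current one.

```bash
python3 - <<'E'
from h import *
p=r.snapshot("wrist")
s=r.sense();print(np.round(s["tool_pos"],1),np.round(s["tcp_rot"],1))
bc=[(308,93),(344.2,93),(342.5,199.8),(306.8,199.8)]
W=np.array([atz(p,c,34,True)[:2] for c in bc]);print(np.round(W,1),W.mean(0))
v=(W[0]+W[1]-W[2]-W[3])/2;print(np.linalg.norm(v),np.degrees(np.arctan2(v[1],v[0])),np.linalg.norm(W[0]-W[1]))
for z in (48,58,62):
    a,b=[atz(p,c,z,True)[:2] for c in((327,68),(324.5,222))];print(z,(a+b)/2,np.linalg.norm(a-b),np.degrees(np.arctan2(*(a-b)[::-1])))
print(*rects(p,"jig",34,True),sep="\n")
print(*rects(p,"short_strip",s["tool_pos"][2]+4,True),sep="\n")
cv2.imwrite("pics/c2.png",p["pixels"])
g=p["pixels"].min(2); m=(g>225).astype(np.uint8); m[:,:260]=0;m[:,390:]=0;m[260:]=0
n,l,st,ce=cv2.connectedComponentsWithStats(m);print([(st[i].tolist(),np.round(ce[i],1).tolist()) for i in range(1,n) if st[i][4]>60])
E
```

```text
[568.9 -58.9 130.2] [-180.    -0.    70.1]
[[595.1  36.8]
 [616.6  29.2]
 [592.5 -35.7]
 [570.7 -27.8]] [593.7035804    0.63940958]
69.11406126521463 69.45861197079654 22.78509156253226
48 [594.0774666    1.66889075] 94.43207919160646 69.31332368009387
58 [593.99476284   1.97220228] 90.22434658541486 69.31332368009392
62 [593.96168134   2.09352689] 88.54125354293828 69.31332368009387
('jig', 34, 0.92, [592.5, -0.3, 120.6, 60.1, 69.1], 'mean', [592.9000244140625, 0.699999988079071], 'pca', np.float64(69.1))
('jig', 34, 0.62, [486.8, -145.9, 104.7, 70.1, 98.2], 'mean', [499.79998779296875, -130.10000610351562], 'pca', np.float64(111.7))
('short_strip', np.float64(134.24564024039142), 0.65, [567.9, -57.8, 55.9, 12.6, 70.2], 'mean', [568.9000244140625, -55.20000076293945], 'pca', np.float64(70.4))
[([296, 56, 60, 36, 1819], [325.7, 73.5]), ([282, 71, 11, 11, 89], [287.3, 76.1]), ([358, 73, 12, 11, 95], [363.6, 77.6]), ([306, 95, 38, 106, 3717], [324.4, 147.3]), ([295, 206, 58, 31, 1079], [329.1, 217.8]), ([355, 214, 10, 11, 84], [359.4, 218.8])]
```

```bash
python3 - <<'E'
from h import *
plan((593.3,0,75),69.4,8)
E
```

```text
0 [0.008, 0.0003, 0.0069] spin 0.0014
1 [0.008, 0.0003, 0.0069] spin 0.0014
2 [0.008, 0.0003, 0.0069] spin 0.0014
3 [0.008, 0.0003, 0.0069] spin 0.0014
4 [0.008, 0.0003, 0.0069] spin 0.0014
5 [0.008, 0.0003, 0.0069] spin 0.0014
6 [0.008, 0.0002, 0.0069] spin 0.0014
7 [0.008, 0.0002, 0.0069] spin 0.0014
```

>>> carry_out([
  {"translation": [0.01, 0.0004, 0.008], "spin": 0.002, "jaw": 0.005},
  {"translation": [0.01, 0.0004, 0.008], "spin": 0.002, "jaw": 0.005},
  {"translation": [0.01, 0.0004, 0.008], "spin": 0.002, "jaw": 0.005},
  {"translation": [0.01, 0.0004, 0.008], "spin": 0.002, "jaw": 0.005},
  {"translation": [0.01, 0.0004, 0.008], "spin": 0.002, "jaw": 0.005},
  {"translation": [0.01, 0, 0.008], "spin": 0.002, "jaw": 0.005},
  {"translation": [0.004, 0, 0.007], "spin": 0, "jaw": 0.005},
  {"translation": [0, 0, 0], "spin": 0, "jaw": 0.005},
])

```text
time: 8.97
tool_pos: [592.3, 0.9, 72.8]
tcp_rot: [-179.8, 0.0, 69.4]
ft_force: [-0.1, 0.0, -1.2]
finger_gap: 10.1
grip_force: 39.5
```

```bash
python3 - <<'E'
from h import *
p=r.snapshot("wrist");p=r.snapshot("wrist")
p=r.snapshot("wrist");cv2.imwrite("pics/w4.png",p["pixels"])
s=r.sense();print(s["time"],np.round(s["tool_pos"],1),np.round(s["tcp_rot"],1))
print(*rects(p,"jig",34,True),sep="\n")
print(*rects(p,"short_strip",s["tool_pos"][2]+4,True),sep="\n")
for z in(34,48): print(np.round(atz(p,(320,240),z,True)))
E
```

```text
9.1167 [593.4  -0.7  75.4] [-180.     0.    69.3]
('jig', 34, 0.61, [591.6, -3.4, 127.3, 60.1, 69.2], 'mean', [602.0, 23.600000381469727], 'pca', np.float64(71.1))
('short_strip', np.float64(79.35197687604563), 0.75, [592.0, 0.4, 56.0, 12.0, 69.1], 'mean', [593.2000122070312, 3.0], 'pca', np.float64(69.3))
[599.  17.  34.]
[601.  21.  48.]
```

View pics/w4.png

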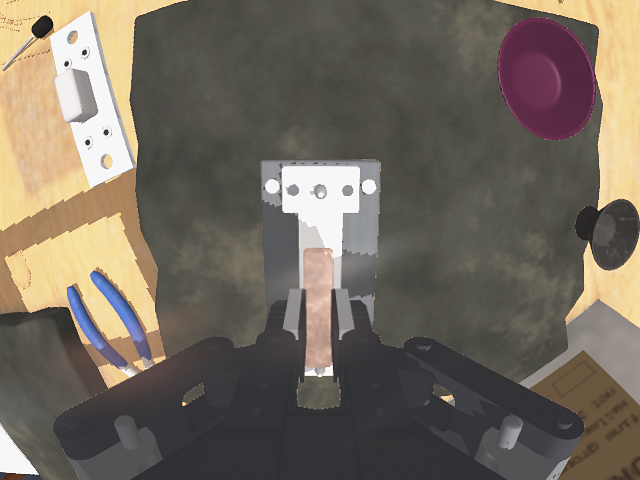

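The strip at (318,308) hangs over the bed and about 1 mm left of its centre line (about column 320.5). The far pin is at (320,191) and the near pin at (319,371).

>>> carry_out([
  {"translation": [0, 0.001, 0.01], "spin": 0, "jaw": 0.005},
  {"translation": [0, 0, 0.01], "spin": 0, "jaw": 0.005},
  {"translation": [0, 0, 0.008], "spin": 0, "jaw": 0.005},
  {"translation": [0, 0, 0.004], "spin": 0, "jaw": 0.005},
  {"translation": [0, 0, 0], "spin": 0, "jaw": 0.005},
  {"translation": [0, 0, 0.001], "spin": 0, "jaw": 0.005},
  {"translation": [0, 0, 0], "spin": 0, "jaw": 0.005},
  {"translation": [0, 0, 0], "spin": 0, "jaw": 0.005},
])

```text
time: 9.88
tool_pos: [594.7, -0.8, 42.8]
tcp_rot: [180.0, -0.0, 69.3]
ft_force: [-1.2, -0.3, -0.3]
finger_gap: 10.2
grip_force: 39.5
```

```bash
python3 - <<'E'
from h import *
for i in range(3):
    p=r.snapshot("wrist")
    s=r.sense();print(s["time"],np.round(s["tool_pos"],1),np.round(s["tcp_rot"],1),np.round(s["ft_force"],1))
print(*rects(p,"short_strip",s["tool_pos"][2]+4,True),sep="\n")
print(*rects(p,"jig",34,True),sep="\n")
cv2.imwrite("pics/c3.png",cv2.resize(p["pixels"][140:400,220:420],None,fx=2,fy=2))
E
```

```text
9.9333 [594.7  -0.8  42.8] [180.   -0.   69.3] [ 0.2  0.4 -0.8]
9.9833 [594.7  -0.8  42.8] [180.   -0.   69.3] [ 0.4 -0.6 -0.1]
10.0333 [594.7  -0.8  42.8] [180.   -0.   69.3] [ 0.1 -0.  -0.3]
('short_strip', np.float64(46.767503355638254), 0.6, [593.8, -0.2, 55.7, 12.4, 68.9], 'mean', [594.7999877929688, 2.4000000953674316], 'pca', np.float64(69.5))
('jig', 34, 0.76, [592.0, -2.6, 125.7, 60.0, 69.4], 'mean', [601.5, 23.200000762939453], 'pca', np.float64(69.1))
```

View pics/c3.png

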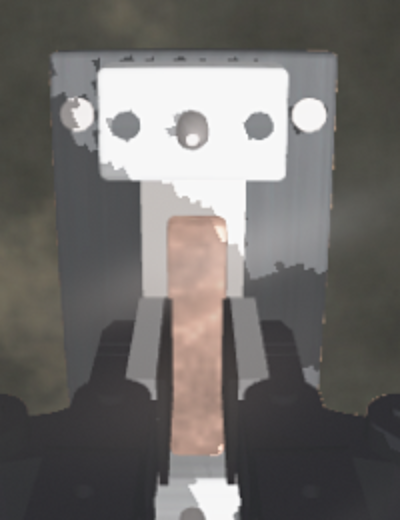

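The crop shows the strip (column 197) about 0.8 mm right of the bed centre (column 194). I'll correct that and lower it.

>>> carry_out([
  {"translation": [0.0005, -0.0007, 0.002], "spin": 0, "jaw": 0.005},
  {"translation": [0, 0, 0.001], "spin": 0, "jaw": 0.005},
  {"translation": [0, 0, 0.0005], "spin": 0, "jaw": 0.005},
  {"translation": [0, 0, 0.0005], "spin": 0, "jaw": 0.005},
  {"translation": [0, 0, 0], "spin": 0, "jaw": 0.005},
  {"translation": [0, 0, 0], "spin": 0, "jaw": 0.005},
  {"translation": [0, 0, 0], "spin": 0, "jaw": 0.005},
  {"translation": [0, 0, 0], "spin": 0, "jaw": 0.005},
])

```text
time: 10.8
tool_pos: [593.9, -0.1, 38.3]
tcp_rot: [180.0, -0.0, 69.3]
ft_force: [0.3, -1.1, 1.2]
finger_gap: 10.1
grip_force: 39.5
```

>>> carry_out([
  {"translation": [0, 0, 0.0005], "spin": 0, "jaw": 0.005},
  {"translation": [0, 0, 0], "spin": 0, "jaw": 0.005},
  {"translation": [0, 0, 0], "spin": 0, "jaw": 0.005},
  {"translation": [0, 0, 0], "spin": 0, "jaw": 0.005},
  {"translation": [0, 0, 0], "spin": 0, "jaw": 0.005},
  {"translation": [0, 0, 0], "spin": 0, "jaw": 0.005},
  {"translation": [0, 0, 0], "spin": 0, "jaw": 0.005},
  {"translation": [0, 0, 0], "spin": 0, "jaw": 0.005},
])

```text
time: 11.47
tool_pos: [594.0, -0.2, 38.0]
tcp_rot: [180.0, -0.0, 69.3]
ft_force: [-0.1, -0.1, 2.1]
finger_gap: 10.2
grip_force: 39.8
```

>>> carry_out([
  {"translation": [0, 0, 0], "spin": 0, "jaw": 0.03},
  {"translation": [0, 0, 0], "spin": 0, "jaw": 0.03},
  {"translation": [0, 0, 0], "spin": 0, "jaw": 0.03},
  {"translation": [0, 0, 0], "spin": 0, "jaw": 0.03},
  {"translation": [0, 0, -0.01], "spin": 0, "jaw": 0.03},
  {"translation": [0, 0, -0.02], "spin": 0, "jaw": 0.03},
  {"translation": [0, 0, -0.03], "spin": 0, "jaw": 0.03},
  {"translation": [0, 0, -0.03], "spin": 0, "jaw": 0.03},
])

```text
time: 12.13
tool_pos: [592.9, -0.0, 128.4]
tcp_rot: [-179.9, 0.0, 69.3]
ft_force: [0.7, 0.2, 0.4]
finger_gap: 30.4
grip_force: 0.0
```

```bash
python3 - <<'E'
from h import *
for i in range(3): p=r.snapshot("wrist")
s=r.sense();print(np.round(s["tool_pos"],1),s["finger_gap"])
print(*rects(p,"short_strip",42,True),sep="\n")
print(*rects(p,"jig",34,True),sep="\n")
cv2.imwrite("pics/c4.png",p["pixels"][150:450,170:470])
q=r.snapshot("top");print(*rects(q,"drill_plate",6,False),sep="\n")
plan((488.5,152,150),87,8)
E
```

```text
[ 5.966e+02 -4.000e-01  1.324e+02] 29.82432599007219
('short_strip', 42, 0.72, [592.8, 0.4, 55.0, 12.2, 69.4], 'mean', [593.0, 0.5], 'pca', np.float64(69.0))
('jig', 34, 0.88, [591.9, -1.9, 123.7, 60.1, 69.3], 'mean', [595.0999755859375, 4.199999809265137], 'pca', np.float64(71.3))
('drill_plate', 6, 0.88, [487.8, 151.8, 111.2, 36.4, 88.5], 'mean', [488.20001220703125, 150.60000610351562], 'pca', np.float64(86.9))
('drill_plate', 6, 0.67, [467.5, -126.6, 82.0, 37.9, 178.5], 'mean', [468.3999938964844, -127.5999984741211], 'pca', np.float64(0.6))
0 [0.0132, -0.0189, -0.0029] spin -0.0386
1 [0.0139, -0.0184, -0.0029] spin -0.0386
2 [0.0146, -0.0178, -0.0029] spin -0.0386
3 [0.0153, -0.0173, -0.0029] spin -0.0386
4 [0.0159, -0.0167, -0.0029] spin -0.0386
5 [0.0166, -0.016, -0.0029] spin -0.0386
6 [0.0172, -0.0154, -0.0029] spin -0.0386
7 [0.0177, -0.0147, -0.0029] spin -0.0386
```

View pics/c4.png

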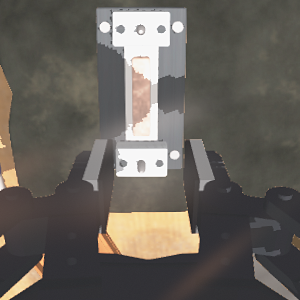

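The crop shows the strip lying centred on the white bed, clear of both blocks. Next is the plate.

```bash
python3 - <<'E'
from h import *
s=r.sense();print(s["time"],np.round(s["tool_pos"],1))
plan((489,95,130),87,8)
E
```

```text
12.4833 [592.8  -0.  126.4]
0 [0.0065, -0.0163, -0.0004] spin -0.0386
1 [0.0072, -0.0161, -0.0004] spin -0.0386
2 [0.0078, -0.0158, -0.0004] spin -0.0386
3 [0.0084, -0.0155, -0.0004] spin -0.0386
4 [0.009, -0.0151, -0.0004] spin -0.0386
5 [0.0095, -0.0148, -0.0004] spin -0.0386
6 [0.0101, -0.0144, -0.0004] spin -0.0386
7 [0.0107, -0.014, -0.0004] spin -0.0386
```

>>> carry_out([
  {"translation": [0.008, -0.0195, 0], "spin": -0.045, "jaw": 0.045},
  {"translation": [0.009, -0.019, 0], "spin": -0.045, "jaw": 0.045},
  {"translation": [0.01, -0.0185, 0], "spin": -0.045, "jaw": 0.045},
  {"translation": [0.011, -0.018, 0], "spin": -0.045, "jaw": 0.045},
  {"translation": [0.012, -0.0175, 0], "spin": -0.045, "jaw": 0.045},
  {"translation": [0.0125, -0.017, 0], "spin": -0.045, "jaw": 0.045},
  {"translation": [0.007, -0.013, 0], "spin": -0.04, "jaw": 0.045},
  {"translation": [0, 0, 0], "spin": 0, "jaw": 0.045},
])

```text
time: 13.15
tool_pos: [487.4, 97.3, 126.0]
tcp_rot: [-179.8, -0.0, 87.3]
ft_force: [-0.9, -0.2, 0.2]
finger_gap: 44.9
grip_force: 0.0
```

```bash
cat >> h.py <<'E'
def settle(n=4):
    for i in range(n): p=r.snapshot("wrist")
    s=r.sense();print(round(s["time"],2),np.round(s["tool_pos"],1),np.round(s["tcp_rot"],1),np.round(s["ft_force"],1),round(s["finger_gap"],1))
    return p
E
python3 - <<'E'
from h import *
p=settle()
print(*rects(p,"drill_plate",6,True),sep="\n")
cv2.imwrite("pics/c5.png",p["pixels"])
g=cv2.cvtColor(p["pixels"],cv2.COLOR_BGR2GRAY)
for d in r.regions_of(p,"drill_plate")[:1]:
    m=d["pixels"].astype(np.uint8);x,y,w,h=cv2.boundingRect(m);print(x,y,w,h)
    cv2.imwrite("pics/c5.png",cv2.resize(p["pixels"][y-8:y+h+8,x-8:x+w+8],None,fx=3,fy=3,interpolation=2));print(x-8,y-8)
E
```

```text
13.35 [490.7  95.4 127.3] [-180.    0.   87.] [ 0.6 -0.3 -0.2] 45.0
('drill_plate', 6, 0.7, [489.7, 151.7, 114.4, 36.9, 87.5], 'mean', [489.79998779296875, 152.3000030517578], 'pca', np.float64(87.0))
290 78 52 159
282 70
```

View pics/c5.png

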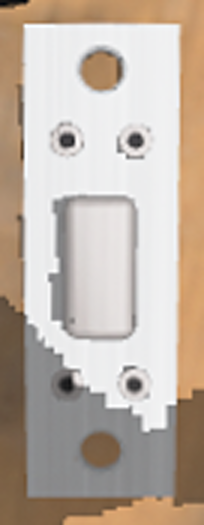

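The crop shows the plate with its holes at about (316,93) and (315.3,219.7) in the full picture, and the grip midway between them.

```bash
python3 - <<'E'
from h import *
p=settle(1)
a,b=[atz(p,c,5,True)[:2] for c in((316,93),(315.3,219.7))]
print((a+b)/2,np.linalg.norm(a-b),np.degrees(np.arctan2(*(a-b)[::-1])))
plan((490.3,152,50),87.0,8)
E
```

```text
13.5 [490.9  95.3 127.6] [-180.    0.   87.] [-0.1 -0.2 -0.1] 45.0
[490.71400308 151.88120257] 91.51050017463247 86.65142637788483
0 [0.0071, -0.0004, 0.0097] spin 0.0
x 8
```

>>> carry_out([
  {"translation": [0.012, -0.0005, 0.012], "spin": 0, "jaw": 0.045},
  {"translation": [0.012, -0.0005, 0.012], "spin": 0, "jaw": 0.045},
  {"translation": [0.012, -0.0005, 0.012], "spin": 0, "jaw": 0.045},
  {"translation": [0.012, -0.0005, 0.014], "spin": 0, "jaw": 0.045},
  {"translation": [0.0085, -0.0005, 0.015], "spin": 0.002, "jaw": 0.045},
  {"translation": [0, 0, 0.015], "spin": 0, "jaw": 0.045},
  {"translation": [0, 0, 0], "spin": 0, "jaw": 0.045},
  {"translation": [0, 0, 0], "spin": 0, "jaw": 0.045},
])

```text
time: 14.17
tool_pos: [488.9, 153.0, 45.7]
tcp_rot: [-179.8, 0.1, 87.0]
ft_force: [0.8, 0.5, -0.6]
finger_gap: 44.9
grip_force: 0.0
```

```bash
python3 - <<'E'
from h import *
p=settle(3)
plan((491.3,151.8,9),86.9,1)
print(*rects(p,"drill_plate",6,True),sep="\n")
E
```

```text
14.32 [491.4 152.7  48.5] [179.9  -0.   87. ] [ 0.5  0.5 -0.4] 45.2
0 [-0.0009, -0.0, 0.0395] spin 0.0011
('drill_plate', 6, 0.91, [490.0, 152.7, 113.8, 36.1, 86.8], 'mean', [490.3999938964844, 157.6999969482422], 'pca', np.float64(86.7))
```

>>> carry_out([
  {"translation": [-0.0005, 0, 0.015], "spin": 0, "jaw": 0.045},
  {"translation": [0, 0, 0.012], "spin": 0, "jaw": 0.045},
  {"translation": [0, 0, 0.009], "spin": 0, "jaw": 0.045},
  {"translation": [0, 0, 0], "spin": 0, "jaw": 0.045},
  {"translation": [0, 0, 0], "spin": 0, "jaw": 0.01},
  {"translation": [0, 0, 0], "spin": 0, "jaw": 0.01},
  {"translation": [0, 0, 0], "spin": 0, "jaw": 0.01},
  {"translation": [0, 0, 0], "spin": 0, "jaw": 0.01},
], squeeze=70)

```text
time: 15.03
tool_pos: [491.5, 152.1, 12.6]
tcp_rot: [179.9, -0.0, 87.0]
ft_force: [0.4, 0.6, 2.6]
finger_gap: 14.2
grip_force: 70.2
```

>>> carry_out([
  {"translation": [0, 0, 0], "spin": 0, "jaw": 0.01},
  {"translation": [0, 0, 0], "spin": 0, "jaw": 0.01},
  {"translation": [0, 0, -0.02], "spin": 0, "jaw": 0.01},
  {"translation": [0, 0, -0.03], "spin": 0, "jaw": 0.01},
  {"translation": [0, 0, -0.03], "spin": 0, "jaw": 0.01},
  {"translation": [0, 0, -0.03], "spin": 0, "jaw": 0.01},
  {"translation": [0, 0, -0.01], "spin": 0, "jaw": 0.01},
  {"translation": [0, 0, 0], "spin": 0, "jaw": 0.01},
])

```text
time: 15.7
tool_pos: [493.1, 152.4, 135.2]
tcp_rot: [179.6, -0.1, 87.0]
ft_force: [1.1, -0.1, -1.7]
finger_gap: 14.1
grip_force: 69.8
```

```bash
python3 - <<'E'
from h import *
p=settle(4)
z=r.sense()["tool_pos"][2]
print(*rects(p,"drill_plate",z-5,True),sep="\n")
cv2.imwrite("pics/w6.png",p["pixels"])
plan((594,0.2,132),69.35,8)
E
```

```text
15.9 [489.2 151.6 129.2] [-1.798e+02  1.000e-01  8.700e+01] [ 0.2 -0.4 -1.8] 13.9
('drill_plate', np.float64(124.18594029901004), 0.84, [488.5, 152.6, 113.5, 36.2, 87.1], 'mean', [489.20001220703125, 166.8000030517578], 'pca', np.float64(87.1))
0 [-0.0182, 0.0141, -0.0004] spin 0.0384
1 [-0.0176, 0.0148, -0.0004] spin 0.0384
2 [-0.0171, 0.0154, -0.0004] spin 0.0384
3 [-0.0165, 0.0161, -0.0004] spin 0.0384
4 [-0.0158, 0.0167, -0.0004] spin 0.0384
5 [-0.0152, 0.0173, -0.0004] spin 0.0384
6 [-0.0145, 0.0179, -0.0004] spin 0.0384
7 [-0.0138, 0.0184, -0.0004] spin 0.0384
```

View pics/w6.png

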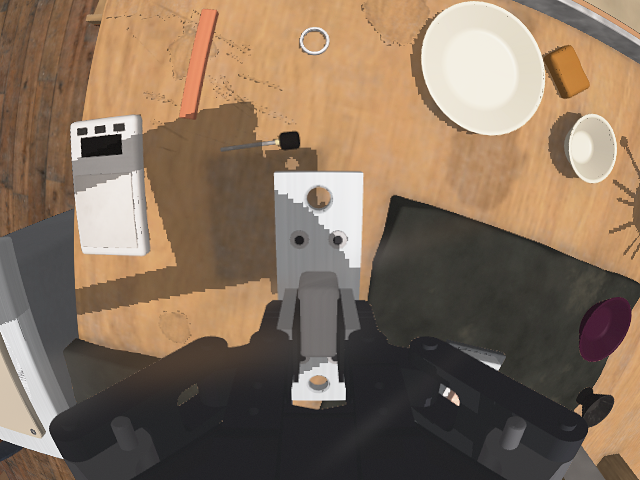

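The plate is held square, with its far hole at (319.5,198) and near hole at (319,383).

>>> carry_out([
  {"translation": [-0.0205, 0.0165, 0], "spin": 0.044, "jaw": 0.01},
  {"translation": [-0.0195, 0.0172, 0], "spin": 0.044, "jaw": 0.01},
  {"translation": [-0.019, 0.018, 0], "spin": 0.044, "jaw": 0.01},
  {"translation": [-0.0182, 0.0188, 0], "spin": 0.044, "jaw": 0.01},
  {"translation": [-0.0175, 0.0195, 0], "spin": 0.044, "jaw": 0.01},
  {"translation": [-0.0165, 0.0203, 0], "spin": 0.044, "jaw": 0.01},
  {"translation": [-0.0155, 0.021, 0], "spin": 0.044, "jaw": 0.01},
  {"translation": [0, 0, 0], "spin": 0, "jaw": 0.01},
])

```text
time: 16.62
tool_pos: [597.9, -1.2, 129.8]
tcp_rot: [-179.9, 0.1, 69.0]
ft_force: [0.2, 0.4, -1.2]
finger_gap: 14.1
grip_force: 69.8
```

```bash
python3 - <<'E'
from h import *
p=settle(5)
plan((594,-0.1,90),69.35,8)
E
```

```text
16.87 [595.9   3.5 130.6] [-179.9    0.    69.4] [-0.1 -0.4 -1. ] 14.2
0 [-0.0005, -0.0001, 0.0051] spin 0.0001
x 8
```

>>> carry_out([
  {"translation": [-0.002, -0.0005, 0.01], "spin": 0, "jaw": 0.01},
  {"translation": [-0.002, 0, 0.01], "spin": 0, "jaw": 0.01},
  {"translation": [0, 0, 0.01], "spin": 0, "jaw": 0.01},
  {"translation": [0, 0, 0.01], "spin": 0, "jaw": 0.01},
  {"translation": [0, 0, 0], "spin": 0, "jaw": 0.01},
  {"translation": [0, 0, 0], "spin": 0, "jaw": 0.01},
  {"translation": [0, 0, 0], "spin": 0, "jaw": 0.01},
  {"translation": [0, 0, 0], "spin": 0, "jaw": 0.01},
])

```text
time: 17.53
tool_pos: [595.6, -0.9, 92.5]
tcp_rot: [179.9, -0.0, 69.3]
ft_force: [-0.2, 0.0, -2.2]
finger_gap: 14.2
grip_force: 69.8
```

```bash
python3 - <<'E'
from h import *
p=settle(4)
s=r.sense();z=s["tool_pos"][2]
im=p["pixels"][150:420,240:400]
cv2.imwrite("pics/w7.png",cv2.resize(np.hstack([im]),None,fx=2.2,fy=2.2,interpolation=2))
for c in((319.5,198),(319,383)): print("hole",np.round(atz(p,c,z-6.6,True),1))
c=np.array([593.3+.0,0.4]);u=np.array([np.cos(np.radians(69.35)),np.sin(np.radians(69.35))])
print("pins exp (cam)",c+46*u,c-46*u)
T=np.array(p["extrinsics"]);print(np.round(T[:3,3]-s["tool_pos"],1))
E
```

```text
17.73 [595.5  -0.9  92.4] [179.9  -0.   69.3] [-0.9 -0.3 -1.5] 14.2
hole [611.3  42.4  85.8]
hole [578.8 -43.5  85.8]
pins exp (cam) [609.5222855   43.44459842] [577.0777145  -42.64459842]
[ 24.3  67.  142.6]
```

View pics/w7.png

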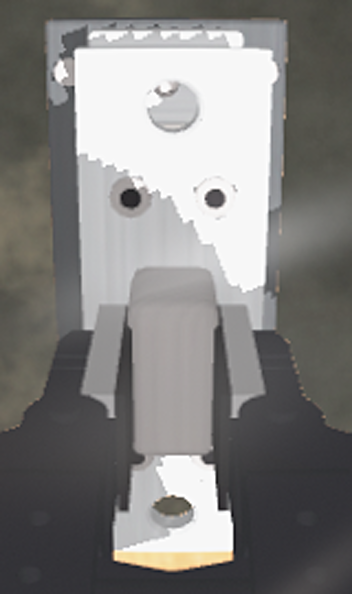

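The plate is over the jig but, judging by the base and block edges, about 1.7 mm right of it. The far pin glints left in the far hole at crop (165,90). I'll shift and lower to just above the pins.

>>> carry_out([
  {"translation": [0.0008, -0.0017, 0.005], "spin": 0, "jaw": 0.01},
  {"translation": [0, 0, 0.005], "spin": 0, "jaw": 0.01},
  {"translation": [0, 0, 0.004], "spin": 0, "jaw": 0.01},
  {"translation": [0, 0, 0], "spin": 0, "jaw": 0.01},
  {"translation": [0, 0, 0], "spin": 0, "jaw": 0.01},
  {"translation": [0, 0, 0], "spin": 0, "jaw": 0.01},
  {"translation": [0, 0, 0], "spin": 0, "jaw": 0.01},
  {"translation": [0, 0, 0], "spin": 0, "jaw": 0.01},
])

```text
time: 18.4
tool_pos: [594.0, 0.4, 78.1]
tcp_rot: [180.0, -0.0, 69.3]
ft_force: [0.1, -0.6, -1.7]
finger_gap: 14.0
grip_force: 69.8
```

```bash
python3 - <<'E'
from h import *
p=settle(3)
s=r.sense();z=s["tool_pos"][2]
c=np.array([593.7,0.8]);u=np.array([np.cos(np.radians(69.35)),np.sin(np.radians(69.35))])
T=np.array(p["extrinsics"]);K=np.array(p["K"])
def proj(P):
    q=T[:3,:3].T@(np.array(P)-T[:3,3]);rr=np.hypot(q[0],q[1]);t=np.arctan2(rr,q[2]);return K[:2,2]+K[0,0]*t*q[:2]/rr
print("expected pin top px",proj([*(c+46*u),62]),proj([*(c-46*u),62]))
a=cv2.resize(p["pixels"][180:220,295:345],None,fx=8,fy=8,interpolation=2)
b=cv2.resize(p["pixels"][365:400,295:345],None,fx=8,fy=8,interpolation=2)
cv2.imwrite("pics/w8.png",np.vstack([a,b])[:600])
E
```

```text
18.55 [5.939e+02 4.000e-01 7.800e+01] [180.   -0.   69.3] [ 0.1  0.5 -0.6] 14.0
expected pin top px [319.89159446 193.94545242] [319.64394993 372.16256168]
```

View pics/w8.png

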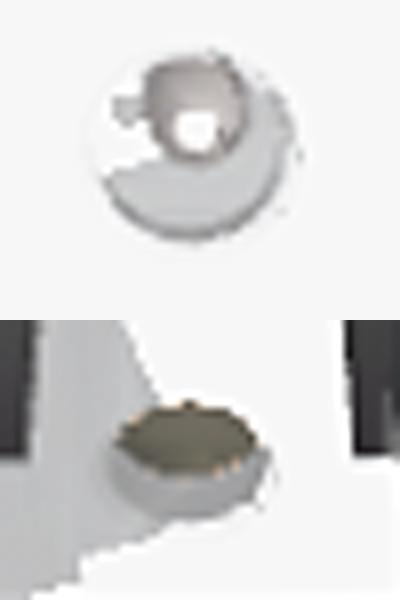

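The far pin disc is at crop (197,111), where the hole centre (197,145) plus parallax puts it, so it's aligned. Lowering now.

>>> carry_out([
  {"translation": [0, 0, 0.004], "spin": 0, "jaw": 0.01},
  {"translation": [0, 0, 0.004], "spin": 0, "jaw": 0.01},
  {"translation": [0, 0, 0.003], "spin": 0, "jaw": 0.01},
  {"translation": [0, 0, 0.002], "spin": 0, "jaw": 0.01},
  {"translation": [0, 0, 0.002], "spin": 0, "jaw": 0.01},
  {"translation": [0, 0, 0.001], "spin": 0, "jaw": 0.01},
  {"translation": [0, 0, 0], "spin": 0, "jaw": 0.01},
  {"translation": [0, 0, 0], "spin": 0, "jaw": 0.01},
])

```text
time: 19.22
tool_pos: [593.7, 0.5, 61.7]
tcp_rot: [-180.0, 0.0, 69.3]
ft_force: [0.4, 0.5, -1.7]
finger_gap: 14.3
grip_force: 69.8
```

>>> carry_out([
  {"translation": [0, 0, 0.0005], "spin": 0, "jaw": 0.01},
  {"translation": [0, 0, 0.0005], "spin": 0, "jaw": 0.01},
  {"translation": [0, 0, 0], "spin": 0, "jaw": 0.01},
  {"translation": [0, 0, 0], "spin": 0, "jaw": 0.01},
  {"translation": [0, 0, 0], "spin": 0, "jaw": 0.01},
  {"translation": [0, 0, 0], "spin": 0, "jaw": 0.01},
  {"translation": [0, 0, 0], "spin": 0, "jaw": 0.01},
  {"translation": [0, 0, 0], "spin": 0, "jaw": 0.01},
])

```text
time: 19.88
tool_pos: [593.8, 0.5, 60.8]
tcp_rot: [180.0, 0.0, 69.3]
ft_force: [-0.6, 1.0, -0.7]
finger_gap: 14.1
grip_force: 69.8
```

>>> carry_out([
  {"translation": [0, 0, 0.0005], "spin": 0, "jaw": 0.01},
  {"translation": [0, 0, 0.0005], "spin": 0, "jaw": 0.01},
  {"translation": [0, 0, 0], "spin": 0, "jaw": 0.01},
  {"translation": [0, 0, 0], "spin": 0, "jaw": 0.01},
  {"translation": [0, 0, 0], "spin": 0, "jaw": 0.01},
  {"translation": [0, 0, 0], "spin": 0, "jaw": 0.01},
  {"translation": [0, 0, 0], "spin": 0, "jaw": 0.01},
  {"translation": [0, 0, 0], "spin": 0, "jaw": 0.01},
])

```text
time: 20.55
tool_pos: [593.9, 0.5, 60.7]
tcp_rot: [180.0, 0.0, 69.3]
ft_force: [-5.3, 0.7, 6.1]
finger_gap: 14.0
grip_force: 70.9
```

Seated: contact came at 60.7 mm, against 60.6 expected. Releasing.

>>> carry_out([
  {"translation": [0, 0, -0.0005], "spin": 0, "jaw": 0.04},
  {"translation": [0, 0, 0], "spin": 0, "jaw": 0.04},
  {"translation": [0, 0, 0], "spin": 0, "jaw": 0.04},
  {"translation": [0, 0, 0], "spin": 0, "jaw": 0.04},
  {"translation": [0, 0, -0.01], "spin": 0, "jaw": 0.04},
  {"translation": [0, 0, -0.03], "spin": 0, "jaw": 0.04},
  {"translation": [0, 0, -0.03], "spin": 0, "jaw": 0.04},
  {"translation": [0, 0, -0.01], "spin": 0, "jaw": 0.04},
])

```text
time: 21.22
tool_pos: [596.2, 0.3, 146.1]
tcp_rot: [179.6, -0.1, 69.3]
ft_force: [1.0, 0.7, 1.4]
finger_gap: 40.2
grip_force: 0.0
```

```bash
python3 - <<'E'
from h import *
p=settle(3)
print(*rects(p,"drill_plate",54,True),sep="\n")
cv2.imwrite("pics/w9.png",p["pixels"][120:430,200:440])
plan((393,238,135),75,16)
E
```

```text
21.37 [5.948e+02 4.000e-01 1.420e+02] [ 1.798e+02 -1.000e-01  6.930e+01] [-0.3  0.8 -0.3] 39.8
('drill_plate', 54, 0.91, [593.0, 0.7, 114.1, 36.9, 69.1], 'mean', [594.0999755859375, 4.400000095367432], 'pca', np.float64(69.3))
0 [0.0095, -0.017, 0.0003] spin -0.0062
1 [0.0096, -0.0169, 0.0003] spin -0.0062
2 [0.0097, -0.0169, 0.0003] spin -0.0062
3 [0.0098, -0.0168, 0.0003] spin -0.0062
4 [0.0099, -0.0167, 0.0003] spin -0.0062
5 [0.01, -0.0167, 0.0003] spin -0.0062
6 [0.0101, -0.0166, 0.0003] spin -0.0062
7 [0.0102, -0.0166, 0.0003] spin -0.0062
8 [0.0103, -0.0165, 0.0003] spin -0.0062
9 [0.0104, -0.0164, 0.0003] spin -0.0062
10 [0.0105, -0.0164, 0.0003] spin -0.0062
11 [0.0106, -0.0163, 0.0003] spin -0.0062
12 [0.0107, -0.0162, 0.0003] spin -0.0062
13 [0.0108, -0.0162, 0.0003] spin -0.0062
14 [0.0109, -0.0161, 0.0003] spin -0.0062
15 [0.011, -0.016, 0.0003] spin -0.0062
```

View pics/w9.png

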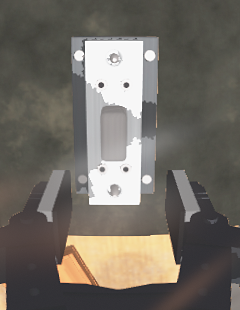

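The crop shows the plate flat on the jig with a pin through each hole, at (114,59) and (114,190). That was my last picture view, so the rest runs on numbers. Next is the long strip.

>>> carry_out([
  {"translation": [0.0095, -0.017, 0], "spin": -0.006, "jaw": 0.04},
  {"translation": [0.0095, -0.017, 0], "spin": -0.006, "jaw": 0.04},
  {"translation": [0.0097, -0.017, 0], "spin": -0.006, "jaw": 0.04},
  {"translation": [0.0098, -0.017, 0], "spin": -0.006, "jaw": 0.04},
  {"translation": [0.01, -0.0167, 0], "spin": -0.006, "jaw": 0.04},
  {"translation": [0.01, -0.0167, 0], "spin": -0.006, "jaw": 0.04},
  {"translation": [0.01, -0.0166, 0], "spin": -0.006, "jaw": 0.04},
  {"translation": [0.01, -0.0166, 0], "spin": -0.006, "jaw": 0.04},
])

```text
time: 22.08
tool_pos: [490.9, 119.8, 138.0]
tcp_rot: [-179.8, 0.1, 72.1]
ft_force: [-0.2, -0.8, -0.2]
finger_gap: 39.9
grip_force: 0.0
```

>>> carry_out([
  {"translation": [0.012, -0.0185, 0.001], "spin": -0.008, "jaw": 0.04},
  {"translation": [0.012, -0.0185, 0.001], "spin": -0.008, "jaw": 0.04},
  {"translation": [0.012, -0.0185, 0.001], "spin": -0.008, "jaw": 0.04},
  {"translation": [0.012, -0.0185, 0.001], "spin": -0.008, "jaw": 0.04},
  {"translation": [0.012, -0.0185, 0.001], "spin": -0.008, "jaw": 0.04},
  {"translation": [0.012, -0.0185, 0.001], "spin": -0.008, "jaw": 0.04},
  {"translation": [0.0125, -0.0185, 0], "spin": -0.002, "jaw": 0.04},
  {"translation": [0, 0, 0], "spin": 0, "jaw": 0.04},
])

```text
time: 22.75
tool_pos: [389.4, 238.8, 132.0]
tcp_rot: [-179.8, 0.1, 75.1]
ft_force: [-0.2, -1.0, -0.3]
finger_gap: 40.0
grip_force: 0.0
```

```bash
python3 - <<'E'
from h import *
p=settle(5)
print(*rects(p,"long_strip",8,True),sep="\n")
print(*rects(p,"ring",6,True),sep="\n")
print(*rects(p,"dish",17,True),sep="\n")
q=r.snapshot("top");print(*rects(q,"offcut_tray",14,False,1),*rects(q,"dish",17,False,1),sep="\n")
E
```

```text
23.0 [393.  236.5 133.6] [-1.80e+02  1.00e-01  7.49e+01] [0.4 0.3 0.2] 39.8
('long_strip', 8, 0.7, [406.5, 286.2, 82.5, 11.9, 75.4], 'mean', [406.5, 285.8999938964844], 'pca', np.float64(75.5))
('ring', 6, 0.53, [491.5, 293.4, 20.4, 20.3, 139.2], 'mean', [491.5, 292.0], 'pca', np.float64(174.5))
('dish', 17, 0.87, [616.1, 274.8, 101.5, 100.8, 59.4], 'mean', [613.2000122070312, 275.1000061035156], 'pca', np.float64(99.6))
('dish', 17, 0.7, [615.0, 274.7, 101.2, 100.4, 115.4], 'mean', [615.0999755859375, 274.3999938964844], 'pca', np.float64(152.4))
```

```bash
python3 - <<'E'
from h import *
p=settle(3);print(*rects(p,"long_strip",8,True,1),sep="\n")
plan((407.6,285.8,43),75.4,5)
E
```

```text
23.45 [393.1 237.2 134.3] [180.   -0.   74.9] [-0.4 -0.5 -0.4] 40.1
('long_strip', 8, 0.92, [406.8, 286.0, 82.9, 12.8, 76.1], 'mean', [406.79998779296875, 286.20001220703125], 'pca', np.float64(75.7))
0 [0.0101, 0.0003, 0.0183] spin -0.0017
1 [0.0101, 0.0003, 0.0183] spin -0.0017
2 [0.0101, 0.0003, 0.0183] spin -0.0017
3 [0.0101, 0.0003, 0.0183] spin -0.0017
4 [0.0101, 0.0003, 0.0183] spin -0.0017
```

>>> carry_out([
  {"translation": [0.01, 0.0003, 0.018], "spin": -0.002, "jaw": 0.04},
  {"translation": [0.01, 0.0003, 0.018], "spin": -0.002, "jaw": 0.04},
  {"translation": [0.01, 0.0003, 0.018], "spin": -0.002, "jaw": 0.04},
  {"translation": [0.01, 0.0003, 0.018], "spin": -0.002, "jaw": 0.04},
  {"translation": [0.01, 0.0003, 0.018], "spin": -0.002, "jaw": 0.04},
  {"translation": [0, 0, 0], "spin": 0, "jaw": 0.04},
  {"translation": [0, 0, 0], "spin": 0, "jaw": 0.04},
  {"translation": [0, 0, 0], "spin": 0, "jaw": 0.04},
])

```text
time: 24.17
tool_pos: [407.4, 285.1, 45.0]
tcp_rot: [180.0, -0.0, 75.5]
ft_force: [0.4, -0.4, -0.3]
finger_gap: 40.2
grip_force: 0.0
```

```bash
python3 - <<'E'
from h import *
p=settle(2);print(*rects(p,"long_strip",8,True,1),sep="\n")
E
```

```text
24.27 [408.  285.3  45.7] [ 1.799e+02 -1.000e-01  7.550e+01] [ 0.3 -0.1 -0.2] 40.0
('long_strip', 8, 0.81, [407.2, 286.8, 84.3, 12.0, 75.3], 'mean', [408.0, 290.0], 'pca', np.float64(75.2))
```

>>> carry_out([
  {"translation": [0.001, 0, 0.015], "spin": 0, "jaw": 0.04},
  {"translation": [0, 0, 0.015], "spin": 0, "jaw": 0.04},
  {"translation": [0, 0, 0.011], "spin": 0, "jaw": 0.04},
  {"translation": [0, 0, 0], "spin": 0, "jaw": 0.04},
  {"translation": [0, 0, 0], "spin": 0, "jaw": 0.005},
  {"translation": [0, 0, 0], "spin": 0, "jaw": 0.005},
  {"translation": [0, 0, 0], "spin": 0, "jaw": 0.005},
  {"translation": [0, 0, 0], "spin": 0, "jaw": 0.005},
], squeeze=50)

```text
time: 24.98
tool_pos: [408.4, 286.6, 4.5]
tcp_rot: [179.9, -0.1, 75.5]
ft_force: [-0.4, -0.6, 4.3]
finger_gap: 9.7
grip_force: 49.3
```

>>> carry_out([
  {"translation": [0, 0, 0], "spin": 0, "jaw": 0.005},
  {"translation": [0, 0, 0], "spin": 0, "jaw": 0.005},
  {"translation": [0, 0, -0.03], "spin": 0, "jaw": 0.005},
  {"translation": [0, 0, -0.03], "spin": 0, "jaw": 0.005},
  {"translation": [0, 0, -0.03], "spin": 0, "jaw": 0.005},
  {"translation": [0, 0, -0.03], "spin": 0, "jaw": 0.005},
  {"translation": [0, 0, -0.01], "spin": 0, "jaw": 0.005},
  {"translation": [0, 0, 0], "spin": 0, "jaw": 0.005},
])

```text
time: 25.65
tool_pos: [409.7, 287.5, 137.1]
tcp_rot: [179.7, -0.3, 75.5]
ft_force: [0.2, -0.3, -1.1]
finger_gap: 9.1
grip_force: 48.9
```

```bash
python3 - <<'E'
from h import *
p=settle(4);print(*rects(p,"long_strip",r.sense()["tool_pos"][2]+4,True,1),sep="\n")
q=r.snapshot("top")
print(r.spot_in(q,"offcut_tray")[:2],[(d["xy"],atz(q,d["xy"],4)) for d in r.landmark_of(q,"offcut_tray")[:2]])
d=[atz(q,c,14)[:2] for c in((431,260),(501,256),(505,303),(435,310))];print(np.round(d),np.mean(d,0))
g=q["pixels"][240:325,410:520].astype(int)
m=((g[:,:,2]-g[:,:,0])>110).astype(np.uint8)
n,l,st,ce=cv2.connectedComponentsWithStats(m);i=1+np.argmax(st[1:,4]);ys,xs=np.nonzero(l==i);print(st[i])
print(cv2.minAreaRect(np.array([atz(q,(x+410,y+240),14)[:2] for x,y in zip(xs,ys)],np.float32)))
E
```

```text
25.85 [406.2 285.5 131. ] [-1.798e+02  1.000e-01  7.550e+01] [ 0.3  0.3 -1.2] 9.6
('long_strip', np.float64(134.96410196172477), 0.63, [405.2, 285.9, 87.5, 12.5, 75.3], 'mean', [407.0, 291.79998779296875], 'pca', np.float64(75.3))
[{'xy': [469.1, 282.2], 'score': 0.55}] [([467.0, 281.4], array([ 472.22845027, -166.95275929,    4.        ]))]
[[ 508. -107.]
 [ 512. -222.]
 [ 435. -224.]
 [ 427. -110.]] [ 470.73024595 -165.85593039]
[  12    0   96   71 4273]
((482.5367431640625, -169.63961791992188), (154.41815185546875, 114.19005584716797), 88.42288970947266)
```

```bash
python3 - <<'E'
from h import *
q=r.snapshot("scene")
print(*rects(q,"offcut_tray",14,False,1),[(d["xy"],atz(q,d["xy"],4)) for d in r.landmark_of(q,"offcut_tray")[:1]])
plan((471,-166,130),93,15)
E
```

```text
('offcut_tray', 14, 0.78, [463.7, -149.5, 148.3, 95.9, 92.8], 'mean', [463.0, -146.1999969482422], 'pca', np.float64(101.9)) [([392.7, 229.8], array([ 461.04694374, -155.66330812,    4.        ]))]
0 [-0.0281, 0.0117, 0.0002] spin -0.0204
1 [-0.0283, 0.0111, 0.0002] spin -0.0204
2 [-0.0286, 0.0105, 0.0002] spin -0.0204
3 [-0.0288, 0.0099, 0.0002] spin -0.0204
4 [-0.029, 0.0093, 0.0002] spin -0.0204
5 [-0.0291, 0.0087, 0.0002] spin -0.0204
6 [-0.0293, 0.0081, 0.0002] spin -0.0204
7 [-0.0295, 0.0075, 0.0002] spin -0.0204
8 [-0.0296, 0.0069, 0.0002] spin -0.0204
9 [-0.0298, 0.0063, 0.0002] spin -0.0204
10 [-0.0299, 0.0057, 0.0002] spin -0.0204
11 [-0.03, 0.0051, 0.0002] spin -0.0204
12 [-0.0301, 0.0045, 0.0002] spin -0.0204
13 [-0.0302, 0.0039, 0.0002] spin -0.0204
14 [-0.0303, 0.0033, 0.0002] spin -0.0204
```

>>> carry_out([
  {"translation": [-0.028, 0.0115, 0], "spin": -0.02, "jaw": 0.005},
  {"translation": [-0.028, 0.011, 0], "spin": -0.02, "jaw": 0.005},
  {"translation": [-0.0285, 0.0105, 0], "spin": -0.02, "jaw": 0.005},
  {"translation": [-0.029, 0.01, 0], "spin": -0.02, "jaw": 0.005},
  {"translation": [-0.029, 0.0095, 0], "spin": -0.02, "jaw": 0.005},
  {"translation": [-0.029, 0.009, 0], "spin": -0.02, "jaw": 0.005},
  {"translation": [-0.029, 0.008, 0], "spin": -0.02, "jaw": 0.005},
  {"translation": [-0.029, 0.0075, 0], "spin": -0.02, "jaw": 0.005},
])

```text
time: 26.87
tool_pos: [441.4, 44.8, 133.4]
tcp_rot: [180.0, -0.0, 84.7]
ft_force: [0.9, -0.6, -0.8]
finger_gap: 9.5
grip_force: 48.9
```

>>> carry_out([
  {"translation": [-0.03, 0.007, 0], "spin": -0.021, "jaw": 0.005},
  {"translation": [-0.03, 0.0065, 0], "spin": -0.021, "jaw": 0.005},
  {"translation": [-0.03, 0.006, 0], "spin": -0.021, "jaw": 0.005},
  {"translation": [-0.03, 0.005, 0], "spin": -0.021, "jaw": 0.005},
  {"translation": [-0.03, 0.0045, 0], "spin": -0.021, "jaw": 0.005},
  {"translation": [-0.03, 0.004, 0], "spin": -0.021, "jaw": 0.005},
  {"translation": [-0.029, 0.0035, 0], "spin": -0.021, "jaw": 0.005},
  {"translation": [0, 0, 0], "spin": 0, "jaw": 0.005},
])

```text
time: 27.53
tool_pos: [472.1, -168.6, 133.6]
tcp_rot: [179.9, 0.1, 93.0]
ft_force: [0.9, -0.6, -0.3]
finger_gap: 9.8
grip_force: 48.9
```

```bash
python3 - <<'E'
from h import *
p=settle(5)
print(*rects(p,"offcut_tray",14,True,2),[(d["xy"],atz(p,d["xy"],4,True)) for d in r.landmark_of(p,"offcut_tray")[:1]])
print(*rects(p,"long_strip",r.sense()["tool_pos"][2]+4,True,1),sep="\n")
plan((471,-166,130),93,2)
E
```

```text
27.78 [ 471.4 -163.   133.1] [-180.    -0.    93.1] [ 0.6  0.4 -0.8] 9.6
('offcut_tray', 14, 0.97, [471.7, -167.2, 115.8, 84.1, 93.4], 'mean', [471.3999938964844, -155.0], 'pca', np.float64(100.9)) [([319.3, 235.7], array([ 470.9716227 , -166.12448087,    4.        ]))]
('long_strip', np.float64(137.23220816996403), 0.66, [470.1, -162.4, 84.9, 12.2, 92.4], 'mean', [469.79998779296875, -156.5], 'pca', np.float64(92.9))
0 [-0.0015, -0.0004, 0.0017] spin 0.0015
1 [-0.0015, -0.0004, 0.0017] spin 0.0015
```

>>> carry_out([
  {"translation": [-0.0025, 0.0015, 0.02], "spin": -0.004, "jaw": 0.005},
  {"translation": [-0.002, 0, 0.025], "spin": 0, "jaw": 0.005},
  {"translation": [0, 0, 0.025], "spin": 0, "jaw": 0.005},
  {"translation": [0, 0, 0.025], "spin": 0, "jaw": 0.005},
  {"translation": [0, 0, 0.015], "spin": 0, "jaw": 0.005},
  {"translation": [0, 0, 0.008], "spin": 0, "jaw": 0.005},
  {"translation": [0, 0, 0], "spin": 0, "jaw": 0.005},
  {"translation": [0, 0, 0], "spin": 0, "jaw": 0.005},
])

```text
time: 28.6
tool_pos: [473.5, -168.0, 15.7]
tcp_rot: [180.0, -0.0, 93.4]
ft_force: [0.5, -0.0, 0.4]
finger_gap: 9.5
grip_force: 49.0
```

>>> carry_out([
  {"translation": [0, 0, 0.0025], "spin": 0, "jaw": 0.005},
  {"translation": [0, 0, 0.002], "spin": 0, "jaw": 0.005},
  {"translation": [0, 0, 0], "spin": 0, "jaw": 0.005},
  {"translation": [0, 0, 0], "spin": 0, "jaw": 0.005},
  {"translation": [0, 0, 0], "spin": 0, "jaw": 0.005},
  {"translation": [0, 0, 0], "spin": 0, "jaw": 0.005},
  {"translation": [0, 0, 0], "spin": 0, "jaw": 0.005},
  {"translation": [0, 0, 0], "spin": 0, "jaw": 0.005},
])

```text
time: 29.27
tool_pos: [473.3, -168.4, 10.9]
tcp_rot: [180.0, 0.0, 93.3]
ft_force: [0.1, 0.1, -0.6]
finger_gap: 9.7
grip_force: 49.0
```

>>> carry_out([
  {"translation": [0, 0, 0.001], "spin": 0, "jaw": 0.005},
  {"translation": [0, 0, 0.001], "spin": 0, "jaw": 0.005},
  {"translation": [0, 0, 0.0005], "spin": 0, "jaw": 0.005},
  {"translation": [0, 0, 0], "spin": 0, "jaw": 0.005},
  {"translation": [0, 0, 0], "spin": 0, "jaw": 0.005},
  {"translation": [0, 0, 0], "spin": 0, "jaw": 0.005},
  {"translation": [0, 0, 0], "spin": 0, "jaw": 0.005},
  {"translation": [0, 0, 0], "spin": 0, "jaw": 0.005},
])

```text
time: 29.93
tool_pos: [473.3, -168.4, 8.5]
tcp_rot: [-180.0, 0.0, 93.3]
ft_force: [-2.2, 2.0, 5.7]
finger_gap: 9.9
grip_force: 49.7
```

Contact with the tray floor. I'll release and rise.

>>> carry_out([
  {"translation": [0, 0, -0.0005], "spin": 0, "jaw": 0.03},
  {"translation": [0, 0, 0], "spin": 0, "jaw": 0.03},
  {"translation": [0, 0, 0], "spin": 0, "jaw": 0.03},
  {"translation": [0, 0, 0], "spin": 0, "jaw": 0.03},
  {"translation": [0, 0, -0.01], "spin": 0, "jaw": 0.03},
  {"translation": [0, 0, -0.03], "spin": 0, "jaw": 0.03},
  {"translation": [0, 0, -0.04], "spin": 0, "jaw": 0.03},
  {"translation": [0, 0, -0.04], "spin": 0, "jaw": 0.03},
])

```text
time: 30.6
tool_pos: [472.1, -167.8, 129.7]
tcp_rot: [-179.9, -0.1, 93.3]
ft_force: [0.8, -0.2, -0.1]
finger_gap: 30.1
grip_force: 0.0
```

```bash
python3 - <<'E'
from h import *
p=settle(4)
print(*rects(p,"long_strip",12,True,1),*rects(p,"offcut_tray",14,True,1),sep="\n")
plan((490,240,131),93,16)
E
```

```text
30.8 [ 474.8 -169.   131.4] [1.798e+02 1.000e-01 9.330e+01] [ 0.4  0.1 -0.6] 30.0
('long_strip', 12, 0.85, [472.0, -168.2, 84.3, 12.4, 93.5], 'mean', [471.79998779296875, -166.0], 'pca', np.float64(93.7))
('offcut_tray', 14, 0.83, [471.6, -167.6, 116.0, 83.7, 93.8], 'mean', [471.70001220703125, -162.6999969482422], 'pca', np.float64(95.4))
0 [0.0254, 0.0026, -0.0002] spin 0.0004
1 [0.0254, 0.0025, -0.0002] spin 0.0004
2 [0.0254, 0.0025, -0.0002] spin 0.0004
3 [0.0254, 0.0025, -0.0002] spin 0.0004
4 [0.0254, 0.0025, -0.0002] spin 0.0004
5 [0.0254, 0.0025, -0.0002] spin 0.0004
6 [0.0254, 0.0025, -0.0002] spin 0.0004
7 [0.0254, 0.0025, -0.0002] spin 0.0004
8 [0.0254, 0.0025, -0.0002] spin 0.0004
9 [0.0254, 0.0025, -0.0002] spin 0.0004
10 [0.0254, 0.0025, -0.0002] spin 0.0004
11 [0.0254, 0.0025, -0.0002] spin 0.0004
12 [0.0254, 0.0024, -0.0002] spin 0.0004
13 [0.0254, 0.0024, -0.0002] spin 0.0004
14 [0.0254, 0.0024, -0.0002] spin 0.0004
15 [0.0254, 0.0024, -0.0002] spin 0.0004
```

The long strip is in the tray, centred on it. Next is the ring.

>>> carry_out([
  {"translation": [0.025, 0.0025, 0], "spin": 0, "jaw": 0.045},
  {"translation": [0.025, 0.0025, 0], "spin": 0, "jaw": 0.045},
  {"translation": [0.025, 0.0025, 0], "spin": 0, "jaw": 0.045},
  {"translation": [0.025, 0.0025, 0], "spin": 0, "jaw": 0.045},
  {"translation": [0.025, 0.0025, 0], "spin": 0, "jaw": 0.045},
  {"translation": [0.025, 0.0025, 0], "spin": 0, "jaw": 0.045},
  {"translation": [0.025, 0.0025, 0], "spin": 0, "jaw": 0.045},
  {"translation": [0.025, 0.0025, 0], "spin": 0, "jaw": 0.045},
])

```text
time: 31.57
tool_pos: [480.1, 33.7, 126.9]
tcp_rot: [-179.8, -0.0, 93.3]
ft_force: [0.1, 0.3, -0.0]
finger_gap: 44.9
grip_force: 0.0
```

>>> carry_out([
  {"translation": [0.029, 0.003, 0], "spin": 0, "jaw": 0.045},
  {"translation": [0.029, 0.003, 0], "spin": 0, "jaw": 0.045},
  {"translation": [0.029, 0.003, 0], "spin": 0, "jaw": 0.045},
  {"translation": [0.029, 0.003, 0], "spin": 0, "jaw": 0.045},
  {"translation": [0.029, 0.003, 0], "spin": 0, "jaw": 0.045},
  {"translation": [0.029, 0.003, 0], "spin": 0, "jaw": 0.045},
  {"translation": [0.029, 0.002, 0], "spin": 0, "jaw": 0.045},
  {"translation": [0, 0, 0], "spin": 0, "jaw": 0.045},
])

```text
time: 32.23
tool_pos: [488.2, 240.3, 126.9]
tcp_rot: [-179.8, -0.1, 93.5]
ft_force: [0.1, 0.6, -0.2]
finger_gap: 45.3
grip_force: 0.0
```

```bash
python3 - <<'E'
from h import *
p=settle(5)
print(*rects(p,"ring",6,True,2),*rects(p,"dish",17,True,2),sep="\n")
print([(d["xy"],d["score"],np.round(atz(p,d["xy"],3,True),1)) for d in r.landmark_of(p,"ring")[:2]])
print([(d["xy"],d["score"],np.round(atz(p,d["xy"],5,True),1)) for d in r.landmark_of(p,"dish")[:2]])
E
```

```text
32.48 [489.3 235.2 127.7] [-1.799e+02  1.000e-01  9.330e+01] [ 0.9 -0.9  0.1] 44.9
('ring', 6, 0.79, [492.2, 294.3, 20.6, 20.0, 48.7], 'mean', [492.5, 295.20001220703125], 'pca', np.float64(18.9))
('dish', 17, 0.82, [616.3, 274.4, 101.0, 100.4, 23.2], 'mean', [613.7000122070312, 275.0], 'pca', np.float64(50.8))
[([330.9, 153.3], 0.58, array([493. , 294.9,   3. ]))]
[([485.8, 192.5], 0.87, array([614.1, 276.5,   5. ]))]
```

>>> carry_out([
  {"translation": [0.012, 0.0015, 0.015], "spin": 0, "jaw": 0.045},
  {"translation": [0.012, 0.0015, 0.015], "spin": 0, "jaw": 0.045},
  {"translation": [0.012, 0.0015, 0.015], "spin": 0, "jaw": 0.045},
  {"translation": [0.012, 0.0015, 0.015], "spin": 0, "jaw": 0.045},
  {"translation": [0.011, 0.0018, 0.015], "spin": 0, "jaw": 0.045},
  {"translation": [0, 0, 0.01], "spin": 0, "jaw": 0.045},
  {"translation": [0, 0, 0], "spin": 0, "jaw": 0.045},
  {"translation": [0, 0, 0], "spin": 0, "jaw": 0.045},
])

```text
time: 33.35
tool_pos: [493.8, 294.7, 43.3]
tcp_rot: [-179.9, 0.1, 93.3]
ft_force: [-0.2, -0.8, 0.0]
finger_gap: 45.1
grip_force: 0.0
```

```bash
python3 - <<'E'
from h import *
p=settle(4)
print(*rects(p,"ring",6,True,2),sep="\n")
print([(d["xy"],d["score"],np.round(atz(p,d["xy"],3,True),1)) for d in r.landmark_of(p,"ring")[:2]])
E
```

```text
33.55 [495.2 295.5  45.1] [179.9  -0.   93.3] [0.1 0.5 0.4] 45.4
('ring', 6, 0.87, [492.8, 294.9, 21.5, 20.6, 93.3], 'mean', [493.20001220703125, 294.3999938964844], 'pca', np.float64(94.9))
[([313.0, 276.9], 0.88, array([491.5, 293.3,   3. ]))]
```

>>> carry_out([
  {"translation": [-0.0005, -0.001, 0.015], "spin": 0, "jaw": 0.045},
  {"translation": [0, 0, 0.015], "spin": 0, "jaw": 0.045},
  {"translation": [0, 0, 0.011], "spin": 0, "jaw": 0.045},
  {"translation": [0, 0, 0], "spin": 0, "jaw": 0.045},
  {"translation": [0, 0, 0], "spin": 0, "jaw": 0.01},
  {"translation": [0, 0, 0], "spin": 0, "jaw": 0.01},
  {"translation": [0, 0, 0], "spin": 0, "jaw": 0.01},
  {"translation": [0, 0, 0], "spin": 0, "jaw": 0.01},
], squeeze=25)

```text
time: 34.32
tool_pos: [494.0, 295.5, 3.8]
tcp_rot: [179.9, -0.0, 93.3]
ft_force: [0.6, -0.7, 0.3]
finger_gap: 17.5
grip_force: 24.2
```

>>> carry_out([
  {"translation": [0, 0, 0], "spin": 0, "jaw": 0.01},
  {"translation": [0, 0, 0], "spin": 0, "jaw": 0.01},
  {"translation": [0, 0, -0.02], "spin": 0, "jaw": 0.01},
  {"translation": [0, 0, -0.03], "spin": 0, "jaw": 0.01},
  {"translation": [0, 0, -0.03], "spin": 0, "jaw": 0.01},
  {"translation": [0, 0, -0.01], "spin": 0, "jaw": 0.01},
  {"translation": [0, 0, 0], "spin": 0, "jaw": 0.01},
  {"translation": [0, 0, 0], "spin": 0, "jaw": 0.01},
])

```text
time: 34.98
tool_pos: [493.7, 295.3, 93.2]
tcp_rot: [179.9, -0.0, 93.3]
ft_force: [0.1, -0.6, -0.2]
finger_gap: 17.7
grip_force: 24.2
```

```bash
python3 - <<'E'
from h import *
p=settle(4);z=r.sense()["tool_pos"][2]
print(*rects(p,"ring",z+2,True,2),*rects(p,"dish",17,True,1),sep="\n")
plan((616.5,274.5,z),93,8)
E
```

```text
35.18 [492.  294.5  90.6] [-1.798e+02  1.000e-01  9.330e+01] [ 0.6  0.8 -0.2] 17.5
('ring', np.float64(92.64791913317522), 0.55, [490.8, 294.7, 22.8, 17.2, 93.4], 'mean', [490.70001220703125, 294.5], 'pca', np.float64(95.2))
('dish', 17, 0.97, [617.0, 275.2, 102.4, 100.4, 150.8], 'mean', [613.5999755859375, 277.1000061035156], 'pca', np.float64(149.8))
0 [-0.0034, 0.0154, 0.0001] spin 0.0007
1 [-0.0034, 0.0154, 0.0001] spin 0.0007
2 [-0.0034, 0.0154, 0.0001] spin 0.0007
3 [-0.0034, 0.0154, 0.0001] spin 0.0007
4 [-0.0034, 0.0154, 0.0001] spin 0.0007
5 [-0.0034, 0.0154, 0.0001] spin 0.0007
6 [-0.0033, 0.0154, 0.0001] spin 0.0007
7 [-0.0033, 0.0154, 0.0001] spin 0.0007
```

>>> carry_out([
  {"translation": [-0.0034, 0.0155, 0], "spin": 0, "jaw": 0.01},
  {"translation": [-0.0034, 0.0155, 0], "spin": 0, "jaw": 0.01},
  {"translation": [-0.0034, 0.0155, 0], "spin": 0, "jaw": 0.01},
  {"translation": [-0.0034, 0.0155, 0], "spin": 0, "jaw": 0.01},
  {"translation": [-0.0034, 0.0155, 0], "spin": 0, "jaw": 0.01},
  {"translation": [-0.0034, 0.0155, 0], "spin": 0, "jaw": 0.01},
  {"translation": [-0.0034, 0.0155, 0], "spin": 0, "jaw": 0.01},
  {"translation": [-0.0034, 0.0155, 0], "spin": 0, "jaw": 0.01},
])

```text
time: 35.95
tool_pos: [618.9, 274.8, 91.6]
tcp_rot: [-179.9, 0.0, 93.3]
ft_force: [-0.0, -0.9, 0.3]
finger_gap: 17.7
grip_force: 24.3
```

>>> carry_out([
  {"translation": [0, 0, 0.01], "spin": 0, "jaw": 0.01},
  {"translation": [0, 0, 0.02], "spin": 0, "jaw": 0.01},
  {"translation": [0, 0, 0.02], "spin": 0, "jaw": 0.01},
  {"translation": [0, 0, 0.015], "spin": 0, "jaw": 0.01},
  {"translation": [0, 0, 0.008], "spin": 0, "jaw": 0.01},
  {"translation": [0, 0, 0.003], "spin": 0, "jaw": 0.01},
  {"translation": [0, 0, 0], "spin": 0, "jaw": 0.01},
  {"translation": [0, 0, 0], "spin": 0, "jaw": 0.01},
])

```text
time: 36.62
tool_pos: [619.1, 275.5, 17.6]
tcp_rot: [179.9, -0.0, 93.3]
ft_force: [0.7, 1.0, 0.4]
finger_gap: 17.3
grip_force: 24.3
```

>>> carry_out([
  {"translation": [0, 0, 0.003], "spin": 0, "jaw": 0.01},
  {"translation": [0, 0, 0.003], "spin": 0, "jaw": 0.01},
  {"translation": [0, 0, 0.0015], "spin": 0, "jaw": 0.01},
  {"translation": [0, 0, 0.001], "spin": 0, "jaw": 0.01},
  {"translation": [0, 0, 0], "spin": 0, "jaw": 0.01},
  {"translation": [0, 0, 0], "spin": 0, "jaw": 0.01},
  {"translation": [0, 0, 0], "spin": 0, "jaw": 0.01},
  {"translation": [0, 0, 0], "spin": 0, "jaw": 0.01},
])

```text
time: 37.28
tool_pos: [619.0, 275.3, 9.0]
tcp_rot: [180.0, -0.0, 93.3]
ft_force: [-2.2, -1.3, 6.0]
finger_gap: 17.7
grip_force: 25.1
```

>>> carry_out([
  {"translation": [0, 0, 0], "spin": 0, "jaw": 0.035},
  {"translation": [0, 0, 0], "spin": 0, "jaw": 0.035},
  {"translation": [0, 0, 0], "spin": 0, "jaw": 0.035},
  {"translation": [0, 0, 0], "spin": 0, "jaw": 0.035},
  {"translation": [0, 0, -0.01], "spin": 0, "jaw": 0.035},
  {"translation": [0, 0, -0.02], "spin": 0, "jaw": 0.035},
  {"translation": [0, 0, -0.03], "spin": 0, "jaw": 0.035},
  {"translation": [0, 0, -0.04], "spin": 0, "jaw": 0.035},
])

```text
time: 37.95
tool_pos: [616.2, 274.3, 106.2]
tcp_rot: [-179.7, 0.1, 93.3]
ft_force: [1.1, 0.4, -0.8]
finger_gap: 35.1
grip_force: 0.0
```

>>> carry_out([
  {"translation": [-0.03, 0, -0.01], "spin": 0, "jaw": 0.035},
  {"translation": [-0.03, 0, -0.01], "spin": 0, "jaw": 0.035},
  {"translation": [-0.02, 0, -0.01], "spin": 0, "jaw": 0.035},
  {"translation": [0, 0, 0], "spin": 0, "jaw": 0.035},
  {"translation": [0, 0, 0], "spin": 0, "jaw": 0.035},
  {"translation": [0, 0, 0], "spin": 0, "jaw": 0.035},
  {"translation": [0, 0, 0], "spin": 0, "jaw": 0.035},
  {"translation": [0, 0, 0], "spin": 0, "jaw": 0.035},
])

```text
time: 38.62
tool_pos: [622.6, 196.2, 137.4]
tcp_rot: [-179.9, 0.0, 93.4]
ft_force: [0.4, -0.2, -0.8]
finger_gap: 34.9
grip_force: 0.0
```

```bash
python3 - <<'E'
from h import *
p=settle(4)
print(*rects(p,"ring",11,True,2),*rects(p,"dish",17,True,1),*rects(p,"drill_plate",54,True,1),sep="\n")
q=r.snapshot("top")
print(*rects(q,"ring",11,False,2),*rects(q,"drill_plate",54,False,1),*rects(q,"jig",34,False,1),*rects(q,"long_strip",12,False,1),sep="\n")
E
```

```text
38.82 [623.  195.8 137.8] [-180.     0.    93.4] [ 0.9  1.  -0.8] 34.9
('ring', 11, 0.79, [617.2, 273.8, 20.4, 19.8, 138.1], 'mean', [618.2000122070312, 274.3999938964844], 'pca', np.float64(108.6))
('dish', 17, 0.75, [616.7, 274.4, 101.8, 101.1, 3.4], 'mean', [616.7999877929688, 274.20001220703125], 'pca', np.float64(164.7))
('drill_plate', 54, 0.74, [591.1, 1.1, 113.2, 37.4, 69.6], 'mean', [590.9000244140625, 1.100000023841858], 'pca', np.float64(68.5))
('jig', 34, 0.74, [591.1, 0.5, 118.6, 62.6, 68.4], 'mean', [587.7000122070312, 3.0], 'pca', np.float64(67.0))
```

```bash
python3 -c "
from bench import r
print(r.hand_in())"
```

```text
the job is handed in; nothing more can be done
None
```

I handed the job in at about 39 s of the 99 s: the short strip is centred on the jig bed, the drilling plate is down over both pins, the long strip is flat in the tray, the ring is in the near dish, and everything is released. The last checks by camera and contact force agreed with this; no verdict came back at hand-in.

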